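Push a slide cassette under the reader head

TASK

Set the slide cassette down flat on the reader's base plate in front of the head, nose (the end with the cut corners) towards the head, and let go. Then push it from behind through the low tunnel under the head until its nose meets the sprung plunger of the end stop, press it home with roughly 10 N for half a second (never more than 15 N), and let go, leaving it there. Do not knock the reader head, and leave the other things on the bench alone.

Things in the scene. Friction and masses are not known exactly. Their poses are not given: they have to be found in the camera images.
- cassette_center (a point): Centre, 8 mm above the underside, of the loose slide cassette: a flat grey plastic block 96 long (x) x 56 wide (y) x 16 mm high (z), two glass slides in its top, 0.1 to 0.2 kg. Its +x end is the nose: its two upright corners are cut off at 45 degrees by 12 mm; the tail (-x) is square. It starts flat on the bench, left or right of the reader. Grasp it across its 56 mm width.
- cassette_nose (a point): Middle of the cassette's nose face, 48 mm ahead of its centre, half-way up; axes as the cassette's.
- reader: The fixed slide reader. Origin on the bench top below the centre of its head; x: the direction of pushing, z up. An aluminium base plate 130 mm wide (y), x = -145 to +100 mm, flat top 18 mm above the bench, clear in front of the head (x < -25 mm). Two smooth grey cheeks (x = -25 to +25 mm) leave a straight tunnel 59 mm wide, centred on y = 0. A cassette on the plate has its centre at z = 26 mm.
- plunger (a joint): How far the end stop's sprung plunger is pressed in, in m (0 to 0.004, 8 N per mm, no preload, damping 0.2 N per mm/s: meet it at 10 mm/s or slower; springs back slowly). Brass pad 24 mm wide on the -x side of a dark steel block (30 x 44 x 24 mm) on the plate behind the head. The block's place differs each time and is not measured: the pad's face lies 1 to 26 mm beyond the head's far side.
- head: The white reader head across the cheeks, roof of the tunnel: x = -25 to +25 mm, 125 mm wide (y), 38 mm high. Origin: centre of its underside, 19 mm above the base plate (3 mm above a cassette); its top is 75 mm above the bench. Delicate: no more than 8 N on it. When the cassette is home its tail still stands 20 to 45 mm out in front of the head.
- slidebox: Bystander, to be left alone: closed white slide box, 82 x 60 x 30 mm, square corners; origin under its centre.
- reagent: Bystander, to be left alone: clear reagent bottle, 60 mm wide, 110 mm tall; origin under its centre.
- jar: Bystander, to be left alone: amber jar, 64 mm wide, 75 mm tall; origin under its centre.
- tuberack: Bystander, to be left alone: tube rack, 100 x 60 x 41 mm; origin under its centre.
- beaker: Bystander, to be left alone: glass beaker, 66 mm wide, 80 mm tall; origin under its centre.
- timer: Bystander, to be left alone: flat square timer, 60 x 60 x 18 mm; origin under its centre.
- tipbox: Bystander, to be left alone: pipette-tip box, 120 x 85 x 54 mm; origin under its centre.
Things that resemble listed ones, but are neither listed nor needed, are in the scene too. Leave any blue or red look-alike of the part that bears cassette_center alone.

How it is judged:
On the way, in this order (a step that is already met when the one before it is completed fails the run):
1. the cassette lies flat on the base plate in front of the head, nose towards it, and is let go (z of cassette_center in the frame of reader between 0.0235 and 0.0285 m and angle between cassette_center's own z axis and vertical below 0.06 rad and x of cassette_nose in the frame of reader between -0.07 and -0.005 m and y of cassette_nose in the frame of reader between -0.025 and 0.025 m and angle between the x axis of cassette and the x axis of reader, either way round below 0.35 rad and contact force between the fingers and cassette below 0.1 N), for 0.2 s.
2. the cassette, through the tunnel, presses on the plunger with more than 5 N for 0.25 s (contact force between cassette and plunger above 5 N and angle between the x axis of cassette and the x axis of reader, either way round below 0.06 rad and z of cassette_center in the frame of reader between 0.0235 and 0.0285 m), for 0.25 s.
At the end, for the whole second after the job is handed in: The cassette lies flat on the base plate under the head, nose first and in line with the tunnel (within 0.06 rad), its nose within 4 mm of the plunger's face and 5 mm of its middle, at rest and let go, after having pressed on the plunger with more than 5 N for 0.25 s (z of cassette_center in the frame of reader between 0.0235 and 0.0285 m and angle between cassette_center's own z axis and vertical below 0.06 rad and x of cassette_nose in the frame of plunger between -0.004 and 0.004 m and y of cassette_nose in the frame of plunger between -0.005 and 0.005 m and angle between the x axis of cassette and the x axis of reader, either way round below 0.06 rad and linear speed of cassette below 0.005 m/s); the robot touches nothing.
It fails at once if the cassette presses on the plunger with more than 15 N (contact force between cassette and plunger above 15 N).
It fails at once if the head is struck or pressed with more than 8 N by the robot or the cassette (contact force between any of the arm, the fingers, cassette and head above 8 N).
It fails at once if the robot touches the plunger with more than 5 N (contact force between any of the fingers, the arm and plunger above 5 N).
It fails at once if another thing on the bench is moved by more than 20 mm (distance of any of slidebox, reagent, jar, tuberack, beaker, timer, tipbox from where it was at the start of the episode above 0.02 m).
It also fails if it takes over 67 s, if anything falls off the work surface, if the arm or the gripper's body presses on something with over 40 N, if the wrist force passes 120 N, or if a joint passes its speed limit or range.

ROBOT

A 7-joint arm with a two-finger parallel gripper is mounted at the origin on the work surface. World frame = base frame: x ahead of the robot, y to its left, z up, the work surface at z = 0. Lengths are in m, angles in rad, forces in N, time in s.
With the tool pointing down it reaches from about 0.4 to 0.85 m from the base axis. Payload 4.5 kg.
Tool frame: the origin (TCP) lies on the mounting face of the last link; the fingertips stand 166 mm ahead of it and the grasp point (between the pads) lies 147 mm ahead of it; y points along the fingers, z is the direction in which the jaws open and shut, and the axes are right-handed (so a half turn about y gives the same grasp; the last joint's range is limited). The gripper opens to 88 mm and grips with 3 to 60 N. Pads are 18 mm wide; open, the fingers measure 123 mm over their backs; the gripper's body (75 mm by 187 mm) begins 45 mm behind the grasp point.
Start: joints at [-1.206, 0.689, -0.195, 1.565, 0.157, 0.902, -0.215], TCP at [0.203, 0.591, 0.405] pointing down, gripper open.
Joint ranges: [-3.01, 3.01], [-0.46, 2.08], [-1.47, 1.51], [0.13, 2.56], [-1, 4.14], [0.04, 2.09], [-2.66, 2.66]. Speed limits (rad/s): [2.57, 2.57, 3.14, 3.14, 3.14, 3.14, 3.14].

INTERFACE

Orientations are given as a unit quaternion [x, y, z, w].
In Python, from plant import r gives the robot as it stands.
- The arm moves only by the tool arm_command, never from a script. Its argument "deltas" is a list of rows, each an object of numbers: "dx", "dy", "dz": the shift along the tool's x, y, z each as a share of 1000 mm, from -1 to 1; "wx", "wy", "wz": the turn, a rotation vector about the tool's x, y, z each as a share of 45 degrees, from -1 to 1. In form: [{"dx": .., "dy": .., "dz": .., "wx": .., "wy": .., "wz": ..}, ...]. A call has exactly 5 rows; each row is the pose to reach, as a shift and turn from the pose commanded when the call began, along the tool's axes at that moment; what a row does not reach only later rows make up. A row lasts 1/10 s, in which the tool goes at most 50 mm and 8.59 degrees, less where a joint would pass 70% of its speed; a pose out of reach is approached as far as the arm can. A call with a number of a shift or a turn outside -1 to 1 is refused whole. A call with a gripper value outside its range is refused whole. "claw" is the opening, from -1 (shut) to 1 (fully open), set as the call begins (left out, the last holds). The fingers move at their own pace and stop on an object; "grip_force" is the grip in N (left out, the last holds). Time passes only in rows, so rows that repeat a pose let the fingers close, or fill a call up. It gives the time, the measured TCP pose, the force and the opening at its end, in the units of the state.
- r.get_state(): the state, without advancing time (a new reading comes with each control period).
- r.snapshot(name): name is "scene" or "side" or "wrist"; returns the picture (384x512x3 uint8, red, green, blue); there is no depth.
- r.get_calibration(name): a dict with "vertical_fov" (degrees; the focal length in pixels is half the picture's height over the tangent of half this angle, whatever the lens; pixels are square), "cx", "cy" (the principal point, pixels), "R" (3x3) and "t" (3): a world point X has camera coordinates R X + t. Camera axes: x right, y down, z forward; pixel columns grow to the right and rows downward; lengths in m; the calibration is good to about 2 mm. A picture is of the moment at which its call begins: read the wrist's pose just before it. get_calibration takes no time and is no camera call; for the wrist camera it gives the pose at the moment of the call.
- r.finish_job(): hands the job in, once; it reports no verdict.
The state is a dict: "clock": time; "q": joint angles; "qd": joint speeds; "joint_torque": joint torques, N m; "tool_pos": TCP position; "eef_rot": TCP orientation; "contact_force": force on the tool from outside, world axes, zero at the start; "moment": the same for the moment, N m; "opening": opening from 0.0 (shut) to 1.0 (fully open).
Only numpy, scipy, OpenCV 4.12 (cv2) and the standard library are available. Lean on these libraries where they do the work, as an engineer would, in place of code of your own. Each camera call takes 0.05 s, during which the arm holds its last target.

## Working session

There is one attempt and no reset: what is moved stays moved. The work goes in short steps, Python scripts to look and compute and a tool call to move; the robot and the scene stay as the last step left them, time stands still between calls to the robot, and variables do not carry over. Pictures are saved under pics/ and viewed, and the job is handed in when it is done.

Besides the shell and the picture viewer there is one more tool, called after "Emit:" as a command line: name --argument value ..., lists and objects as JSON in quotes. arm_command: Moves the arm, as the interface text tells. Shift numbers are shares of 1000 mm and turn numbers shares of 45 degrees, none past 1 either way. Its arguments: {"type":"object","properties":{"deltas":{"type":"array","items":{"type":"object","properties":{"dx":{"type":"number","minimum":-1,"maximum":1},"dy":{"type":"number","minimum":-1,"maximum":1},"dz":{"type":"number","minimum":-1,"maximum":1},"wx":{"type":"number","minimum":-1,"maximum":1},"wy":{"type":"number","minimum":-1,"maximum":1},"wz":{"type":"number","minimum":-1,"maximum":1}}}},"claw":{"type":"number"},"grip_force":{"type":"number"}},"required":["deltas"]}

```bash
ls; mkdir -p pics
python3 - <<'E'
from plant import r
import cv2,numpy as np
print(r.get_state())
for n in ["scene","side","wrist"]:
    c=r.get_calibration(n); print(n,c)
    im=r.snapshot(n); cv2.imwrite(f"pics/{n}0.png",im[:,:,::-1])
E
```

```text
pics
{'clock': 0.0, 'q': array([-1.20619556,  0.68996046, -0.19450107,  1.56636837,  0.15731209,
        0.90251783, -0.21511368]), 'qd': array([ 0.00062681, -0.0003825 ,  0.00173601,  0.00107998, -0.00196197,
        0.00129666, -0.00287698]), 'joint_torque': array([-6.51275514e-04, -5.27575314e+01, -1.26724765e+00, -1.53432798e+01,
       -5.27241791e-02,  6.53864976e-03,  1.68289434e-04]), 'tool_pos': array([0.20292296, 0.59077842, 0.40391763]), 'eef_rot': array([ 0.6981165 , -0.11645078,  0.11634582, -0.69680429]), 'contact_force': array([-0.47835337,  0.60942557,  0.11143504]), 'moment': array([-0.00461064, -0.00550336,  0.00572661]), 'opening': 1.0012668560424485}
scene {'vertical_fov': 42.51602133834383, 'cx': 258.2471250928543, 'cy': 197.6561352566053, 'R': array([[-0.65100088,  0.75901254,  0.00989063],
       [ 0.55935411,  0.48848185, -0.66970775],
       [-0.51314797, -0.43044797, -0.74255889]]), 't': array([ 0.35335593, -0.25839767,  1.62120639])}
side {'vertical_fov': 52.49395713275321, 'cx': 263.2472784412253, 'cy': 186.91687902407512, 'R': array([[ 0.92872787, -0.37035802,  0.01730567],
       [-0.27027226, -0.70822347, -0.65220581],
       [ 0.25380593,  0.60104447, -0.75784437]]), 't': array([-0.50229466,  0.1625843 ,  0.92616732])}
wrist {'vertical_fov': 62.76928056437848, 'cx': 252.4659614507891, 'cy': 191.3569921344686, 'R': array([[ 0.32431945,  0.94594636, -0.0015447 ],
       [ 0.90035239, -0.30818579,  0.30722482],
       [ 0.29014214, -0.10102976, -0.95163571]]), 't': array([-0.62544195, -0.04284381,  0.39168596])}
```

View pics/scene0.png

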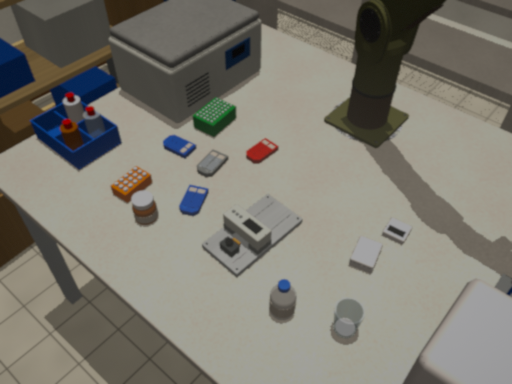

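View pics/side0.png

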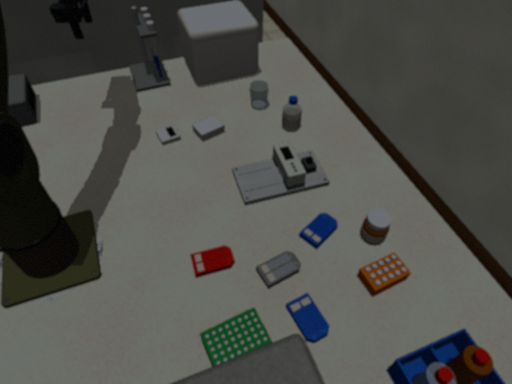

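View pics/wrist0.png

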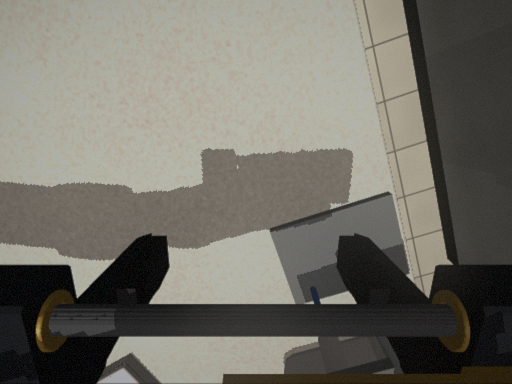

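In the scene picture the candidates are blue (180,146), blue (194,199), red (262,150) and grey (212,162). The grey one is the cassette, since the coloured ones are look-alikes. The reader is at (250,230). I'll enlarge both to confirm and get corners.

Run:
```python
import cv2,numpy as np
a=cv2.imread("pics/side0.png")
b=cv2.imread("pics/scene0.png")
A=cv2.resize(a[235:300,240:320],None,fx=5,fy=5,interpolation=cv2.INTER_CUBIC)
B=cv2.resize(a[140:210,225:335],None,fx=5,fy=5,interpolation=cv2.INTER_CUBIC)
C=cv2.resize(b[145:180,190:235],None,fx=8,fy=8,interpolation=cv2.INTER_CUBIC)
D=cv2.resize(b[190:275,195:310],None,fx=5,fy=5,interpolation=cv2.INTER_CUBIC)
for n,i in zip("ABCD",[A,B,C,D]): cv2.imwrite(f"pics/crop{n}.png",cv2.convertScaleAbs(i,alpha=1.4))
```

```text
(no output)
```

View pics/cropA.png

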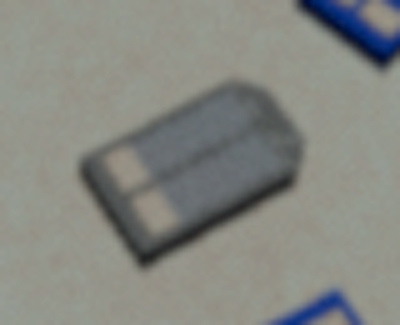

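View pics/cropB.png

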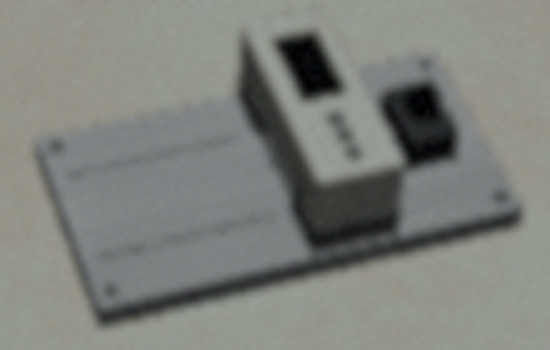

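View pics/cropC.png

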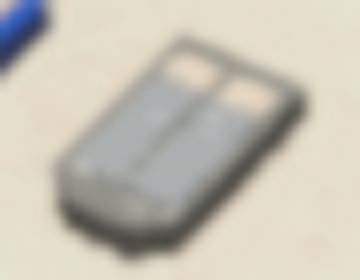

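View pics/cropD.png

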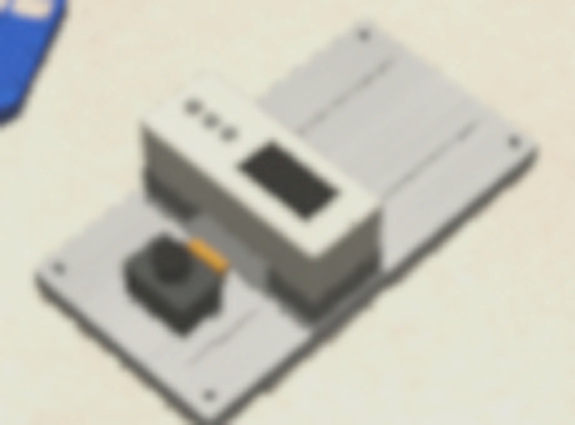

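The crops confirm it: grey block, two slides, pale labels at the square tail, cut corners at the nose. Next I'll turn the corners into positions.

```bash
cat > h.py <<'E'
import numpy as np, cv2
from plant import r
from scipy.spatial.transform import Rotation as Rn
def ray(c,uv):
    f=192/np.tan(np.radians(c["vertical_fov"])/2)
    R=np.array(c["R"]);t=np.array(c["t"])
    d=R.T@np.array([(uv[0]-c["cx"])/f,(uv[1]-c["cy"])/f,1.0]); return -R.T@t,d
def onz(c,uv,z):
    o,d=ray(c,uv); return o+d*(z-o[2])/d[2]
def proj(c,X):
    f=192/np.tan(np.radians(c["vertical_fov"])/2)
    p=np.array(c["R"])@X+np.array(c["t"]); return np.array([c["cx"]+f*p[0]/p[2],c["cy"]+f*p[1]/p[2]])
E
python3 - <<'E'
from h import *
S=r.get_calibration("side");C=r.get_calibration("scene")
def u(p,o,s): return ((p[0]+.5)/s-.5+o[0],(p[1]+.5)/s-.5+o[1])
np.set_printoptions(precision=4,suppress=True)
print("cass side",*[onz(S,u(p,(240,235),5),.016)[:2] for p in [(85,165),(145,252),(235,82),(300,168)]])
print("cass scene",*[onz(C,u(p,(190,145),8),.016)[:2] for p in [(303,97),(183,40),(178,217),(62,168)]])
b=[onz(S,u(p,(225,140),5),.018)[:2] for p in [(38,142),(100,312),(520,214),(430,55)]]
d=[onz(C,u(p,(195,190),5),.018)[:2] for p in [(538,150),(365,20),(38,278),(207,418)]]
for n,q in (("side",b),("scene",d)):
    q=np.array(q); print(n,q, np.linalg.norm(np.roll(q,-1,0)-q,axis=1))
    v=(q[2]+q[3]-q[0]-q[1]); v/=np.linalg.norm(v); print("yaw",np.arctan2(v[1],v[0]),"origin",q.mean(0)+v*.0225)
E
```

```text
cass side [ 0.4384 -0.2147] [ 0.4478 -0.2649] [ 0.5209 -0.1993] [ 0.5303 -0.252 ]
cass scene [ 0.4432 -0.2066] [ 0.4502 -0.262 ] [ 0.5192 -0.1974] [ 0.5289 -0.247 ]
side [[ 0.4871  0.1024]
 [ 0.478  -0.0251]
 [ 0.7165 -0.0429]
 [ 0.7258  0.0873]] [0.1279 0.2392 0.1306 0.2392]
yaw -0.06874783953261417 origin [0.6243 0.0289]
scene [[ 0.4918  0.1096]
 [ 0.4804 -0.0195]
 [ 0.7253 -0.0306]
 [ 0.7312  0.0905]] [0.1296 0.2451 0.1212 0.2401]
yaw -0.06219815823165889 origin [0.6296 0.0361]
```

```bash
cat >> h.py <<'E'
np.set_printoptions(precision=4,suppress=True)
def toolR(yaw,flip=False):
    # tool y down; tool z (jaws) horizontal, perpendicular to heading yaw
    z=np.array([-np.sin(yaw),np.cos(yaw),0]); z=-z if flip else z
    y=np.array([0,0,-1.]); return np.column_stack([np.cross(y,z),y,z])
def go(pos,R=None,p0=None,R0=None):
    s=r.get_state()
    p0=np.array(s["tool_pos"]) if p0 is None else np.array(p0)
    R0=Rn.from_quat(s["eef_rot"]).as_matrix() if R0 is None else R0
    R=R0 if R is None else R
    d=R0.T@(np.array(pos)-p0); w=Rn.from_matrix(R0.T@R).as_rotvec()/np.radians(45)
    print("d",d.round(4),"w",w.round(4)); return d,w
E
python3 - <<'E'
from h import *
s=r.get_state();R=Rn.from_quat(s["eef_rot"]).as_matrix();print(R)
c=r.get_calibration("wrist");Rc=np.array(c["R"]);o=-Rc.T@c["t"]
print("cam in tool",R.T@(o-s["tool_pos"]),"axes in tool(rows right,down,fwd)",Rc@R)
S=r.get_calibration("side");C=r.get_calibration("scene")
for n,a,b in [("jar",(144,203),(376,226)),("bottle",(283,300),(291,120)),("slide",(366,253),(208,127)),("timer",(397,230),(168,134)),("beaker",(347,318),(259,95)),("rack",(131,183),(384,272)),("green",(214,115),(236,336))]:
    print(n,onz(C,a,.03)[:2],onz(S,b,.03)[:2])
go([.52,.03,.40],toolR(-.065)); go([.52,.03,.40],toolR(-.065,True))
E
```

```text
[[ 0.9458 -0.0004  0.3247]
 [-0.3247 -0.0013  0.9458]
 [ 0.0001 -1.     -0.0013]]
cam in tool [-0.0799  0.0191  0.0013] axes in tool(rows right,down,fwd) [[-0.0004 -0.      1.    ]
 [ 0.9517 -0.3071  0.0004]
 [ 0.3071  0.9517  0.0002]]
jar [ 0.7339 -0.2409] [ 0.7518 -0.2212]
bottle [0.7199 0.2263] [0.7226 0.2223]
slide [0.4818 0.2991] [0.4704 0.2814]
timer [0.3672 0.3204] [0.3494 0.2927]
beaker [0.6618 0.363 ] [0.6758 0.3781]
rack [ 0.7088 -0.3251] [ 0.6997 -0.3362]
green [ 0.34   -0.3609] [ 0.3419 -0.3501]
d [ 0.482   0.0047 -0.4275] w [ 0.0017 -0.3383 -0.0001]
d [ 0.482   0.0047 -0.4275] w [0.0002 3.6617 0.0025]
```

Run:
```python
from h import *
go([.62,.03,.40],toolR(-.065))
```

```text
d [ 0.5766  0.0047 -0.3951] w [ 0.0017 -0.3383 -0.0001]
```

Emit:
arm_command --deltas '[{"dx":0.04,"dy":0,"dz":-0.027,"wy":-0.06},{"dx":0.08,"dy":0.001,"dz":-0.054,"wy":-0.13},{"dx":0.12,"dy":0.001,"dz":-0.081,"wy":-0.2},{"dx":0.16,"dy":0.001,"dz":-0.108,"wy":-0.27},{"dx":0.2,"dy":0.002,"dz":-0.135,"wy":-0.338}]' --claw 1 --grip_force 20

```text
invalid input at $.deltas[0]: expected keys dx, dy, dz, wx, wy, wz
```

Run:
```python
from h import *
go([.62,.03,.40],toolR(-.065)); print(r.get_state()["clock"])
```

```text
d [ 0.5766  0.0047 -0.3951] w [ 0.0017 -0.3383 -0.0001]
0.15
```

Emit:
arm_command --deltas '[{"dx":0.04,"dy":0,"dz":-0.027,"wx":0,"wy":-0.06,"wz":0},{"dx":0.08,"dy":0.001,"dz":-0.054,"wx":0,"wy":-0.13,"wz":0},{"dx":0.12,"dy":0.001,"dz":-0.081,"wx":0,"wy":-0.2,"wz":0},{"dx":0.16,"dy":0.001,"dz":-0.108,"wx":0,"wy":-0.27,"wz":0},{"dx":0.2,"dy":0.002,"dz":-0.135,"wx":0,"wy":-0.338,"wz":0}]' --claw 1 --grip_force 20

```text
clock: 0.65
tool_pos: [0.3492, 0.3968, 0.4027]
eef_rot: [0.707, -0.022, 0.022, -0.707]
contact_force: [0.5, 0.5, -0.2]
opening: 0.999
```

Run:
```python
from h import *
go([.62,.03,.40],toolR(-.065)); s=r.get_state();print(s["clock"],s["tool_pos"])
```

```text
d [ 0.2933  0.0027 -0.3491] w [0.0001 0.0029 0.0002]
0.65 [0.3492 0.3968 0.4027]
```

Emit:
arm_command --deltas '[{"dx":0.03,"dy":0,"dz":-0.036,"wx":0,"wy":0,"wz":0},{"dx":0.06,"dy":0.0,"dz":-0.072,"wx":0,"wy":0,"wz":0},{"dx":0.09,"dy":0.001,"dz":-0.107,"wx":0,"wy":0,"wz":0},{"dx":0.12,"dy":0.001,"dz":-0.143,"wx":0,"wy":0,"wz":0},{"dx":0.15,"dy":0.001,"dz":-0.179,"wx":0,"wy":0,"wz":0}]'

```text
clock: 1.15
tool_pos: [0.4871, 0.2083, 0.4016]
eef_rot: [0.707, -0.023, 0.023, -0.707]
contact_force: [0.6, 0.3, 0.0]
opening: 1.001
```

Emit:
arm_command --deltas '[{"dx":0.03,"dy":0,"dz":-0.036,"wx":0,"wy":0,"wz":0},{"dx":0.06,"dy":0.0,"dz":-0.072,"wx":0,"wy":0,"wz":0},{"dx":0.09,"dy":0.001,"dz":-0.107,"wx":0,"wy":0,"wz":0},{"dx":0.12,"dy":0.001,"dz":-0.143,"wx":0,"wy":0,"wz":0},{"dx":0.143,"dy":0.002,"dz":-0.17,"wx":0,"wy":0,"wz":0}]'

```text
clock: 1.65
tool_pos: [0.6192, 0.0276, 0.3994]
eef_rot: [0.707, -0.024, 0.024, -0.706]
contact_force: [-0.3, -0.0, -0.9]
opening: 1.002
```

Run:
```python
from h import *
s=r.get_state();print(s["clock"],s["tool_pos"],abs(s["qd"]).max())
import pickle
for k in range(1):
    c=r.get_calibration("wrist"); im=r.snapshot("wrist"); print(abs(r.get_state()["qd"]).max())
    c=r.get_calibration("wrist"); im=r.snapshot("wrist")
pickle.dump(c,open("pics/w1.pkl","wb"))
cv2.imwrite("pics/w1.png",im[:,:,::-1])
cv2.imwrite("pics/w1b.png",cv2.resize(im[:,:,::-1],None,fx=1.5,fy=1.5))
```

```text
1.65 [0.6192 0.0276 0.3994] 0.5756542411618636
0.10567992376806215
```

View pics/w1b.png

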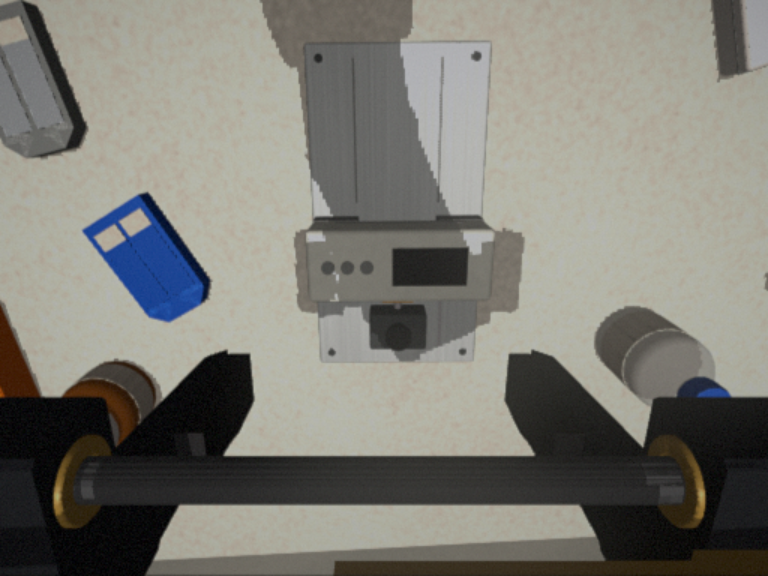

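Wrist view: plate corners are about (305,42), (490,41), (475,361) and (321,362) at 1.5x. The tunnel mouth spans columns 359–436 at row 218, and part of the cassette is at (30,90). I'll enlarge it for finer edges.

Run:
```python
import cv2
a=cv2.imread("pics/w1.png")
cv2.imwrite("pics/w1c.png",cv2.convertScaleAbs(cv2.resize(a[20:165,195:335],None,fx=4,fy=4,interpolation=cv2.INTER_CUBIC),alpha=1.5))
cv2.imwrite("pics/w1d.png",cv2.convertScaleAbs(cv2.resize(a[130:250,195:345],None,fx=4,fy=4,interpolation=cv2.INTER_CUBIC),alpha=1.5))
```

```text
(no output)
```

View pics/w1c.png

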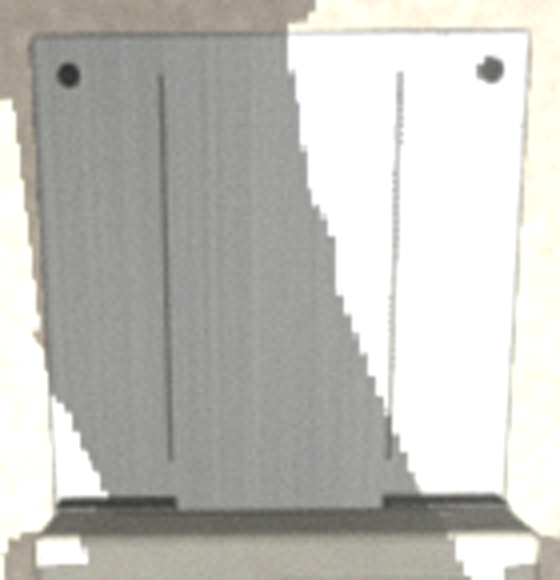

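View pics/w1d.png

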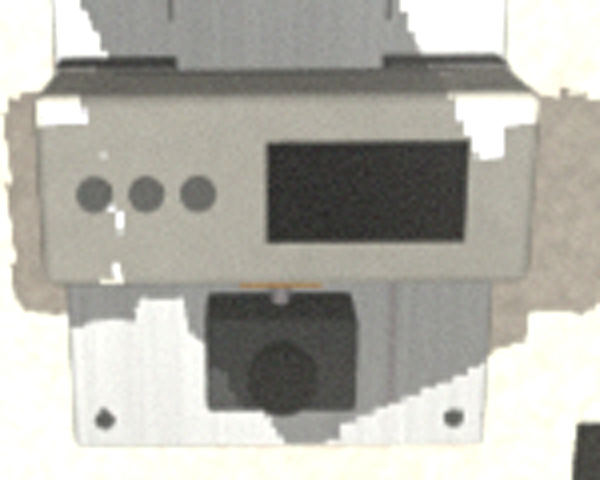

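```bash
cat >> h.py <<'E'
def u(p,o,s): return ((p[0]+.5)/s-.5+o[0],(p[1]+.5)/s-.5+o[1])
E
python3 - <<'E'
from h import *
import pickle
c=pickle.load(open("pics/w1.pkl","rb"))
c1=(195,20);c2=(195,130)
P=lambda p,o,z: onz(c,u(p,o,4),z)[:2]
f=np.array([P((33,36),c1,.018),P((529,30),c1,.018)]);b=np.array([P((77,444),c2,.018),P((482,442),c2,.018)])
s1=np.array([P((68,74),c1,.018),P((490,69),c1,.018)]);s2=np.array([P((105,418),c2,.018),P((454,417),c2,.018)])
for n,q,w in(("plate",f,b),("screws",s1,s2)):
    v=w.mean(0)-f.mean(0) if n=="plate" else w.mean(0)-q.mean(0)
    L=np.linalg.norm(v);v/=L;print(n,"len",L,"width",np.linalg.norm(q[1]-q[0]),np.linalg.norm(w[1]-w[0]),"yaw",np.arctan2(v[1],v[0]),"org",(q.mean(0)+w.mean(0))/2+.0225*v)
    x=q[1]-q[0];print(" yaw by width",np.arctan2(-x[0],x[1]))
h=np.array([P(p,c2,.075) for p in[(37,95),(538,95),(48,280),(530,280)]]);print("head",h,h.mean(0),np.linalg.norm(h[1]-h[0]),np.linalg.norm(h[3]-h[1]))
g=np.array([P(p,c1,.018) for p in[(161,75),(171,460),(400,72),(388,460),(177,500),(384,500)]])
for a,bb in((0,1),(2,3)):
    d=g[bb]-g[a];print("groove yaw",np.arctan2(d[1],d[0]))
m0=(g[0]+g[2])/2;m1=(g[1]+g[3])/2;print(m0,m1,np.arctan2(*(m1-m0)[::-1]),"tunnel",(g[4]+g[5])/2,np.linalg.norm(g[5]-g[4]))
bl=np.array([P(p,c2,.042) for p in[(208,296),(355,294),(207,410),(356,410)]]);print("block top",bl, bl.mean(0))
print("pad ",P((281,286),c2,.028))
E
```

```text
plate len 0.24327463680020972 width 0.12803861989477888 0.12883815388610456 yaw -0.06512976973772296 org [0.6279 0.0345]
 yaw by width -0.06556833807403323
screws len 0.22533045529979298 width 0.10987658187951212 0.1102562852534825 yaw -0.06295803312120082 org [0.628  0.0343]
 yaw by width -0.06555723245140327
head [[ 0.5992 -0.025 ]
 [ 0.6083  0.0972]
 [ 0.6472 -0.0281]
 [ 0.6563  0.0952]] [0.6277 0.0348] 0.1225853158290445 0.048010948084812696
groove yaw -0.06424877081320791
groove yaw -0.06800910361643894
[0.4936 0.0432] [0.5934 0.0366] -0.06613464490459375 tunnel [0.6048 0.0362] 0.059613207737891034
block top [[0.6667 0.0107]
 [0.6692 0.0526]
 [0.7023 0.0075]
 [0.7055 0.0513]] [0.6859 0.0306]
pad  [0.6703 0.0319]
```

Run:
```python
from h import *
go([.48,-.225,.33],toolR(.18)); s=r.get_state();print(s["clock"])
```

```text
d [-0.1211  0.0696 -0.259 ] w [ 0.0055 -0.3249  0.0012]
1.75
```

Emit:
arm_command --deltas '[{"dx":-0.017,"dy":0.01,"dz":-0.037,"wx":0,"wy":-0.065,"wz":0},{"dx":-0.035,"dy":0.02,"dz":-0.074,"wx":0,"wy":-0.13,"wz":0},{"dx":-0.052,"dy":0.03,"dz":-0.111,"wx":0,"wy":-0.195,"wz":0},{"dx":-0.069,"dy":0.04,"dz":-0.148,"wx":0,"wy":-0.26,"wz":0},{"dx":-0.087,"dy":0.05,"dz":-0.185,"wx":0.004,"wy":-0.325,"wz":0}]'

```text
clock: 2.25
tool_pos: [0.518, -0.148, 0.3494]
eef_rot: [-0.702, -0.068, 0.068, 0.705]
contact_force: [0.7, -0.3, -0.5]
opening: 1.0
```

Run:
```python
from h import *
go([.48,-.225,.33],toolR(.18)); s=r.get_state();print(s["clock"])
```

```text
d [-0.0521  0.0191 -0.0683] w [-0.0048  0.0174  0.0006]
2.25
```

Emit:
arm_command --deltas '[{"dx":-0.026,"dy":0.01,"dz":-0.034,"wx":-0.002,"wy":0.01,"wz":0},{"dx":-0.052,"dy":0.019,"dz":-0.068,"wx":-0.004,"wy":0.017,"wz":0},{"dx":-0.052,"dy":0.019,"dz":-0.068,"wx":-0.004,"wy":0.017,"wz":0},{"dx":-0.052,"dy":0.019,"dz":-0.068,"wx":-0.004,"wy":0.017,"wz":0},{"dx":-0.052,"dy":0.019,"dz":-0.068,"wx":-0.004,"wy":0.017,"wz":0}]'

```text
clock: 2.75
tool_pos: [0.4817, -0.2225, 0.3308]
eef_rot: [-0.704, -0.064, 0.063, 0.705]
contact_force: [-0.4, 0.8, -0.2]
opening: 0.999
```

Run:
```python
from h import *
import pickle
c=r.get_calibration("wrist"); im=r.snapshot("wrist")
s=r.get_state();print(s["clock"],s["tool_pos"])
pickle.dump(c,open("pics/w2.pkl","wb"))
cv2.imwrite("pics/w2.png",im[:,:,::-1])
```

```text
2.8 [ 0.4818 -0.2224  0.3309]
```

View pics/w2.png

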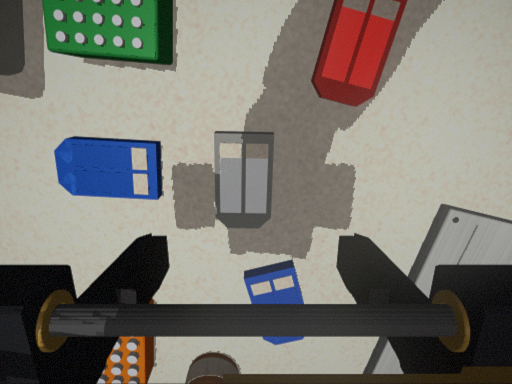

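Grey cassette at (244,180), tail at row 132, nose at row 227. I'll enlarge it.

Run:
```python
import cv2
a=cv2.imread("pics/w2.png")
cv2.imwrite("pics/w2c.png",cv2.convertScaleAbs(cv2.resize(a[122:237,204:284],None,fx=5,fy=5,interpolation=cv2.INTER_CUBIC),alpha=2))
```

```text
(no output)
```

View pics/w2c.png

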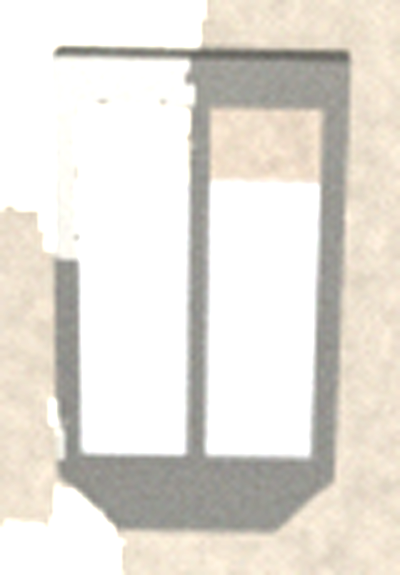

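Run:
```python
from h import *
import pickle
c=pickle.load(open("pics/w2.pkl","rb"));o=(204,122)
P=lambda p: onz(c,u(p,o,5),.016)[:2]
t=[P((57,57)),P((349,57))];n=[P((117,530)),P((279,529))];m=[P((62,478)),P((333,480))]
print(np.linalg.norm(t[1]-t[0]),np.linalg.norm(m[1]-m[0]),np.linalg.norm(n[1]-n[0]))
T=(t[0]+t[1])/2;N=(n[0]+n[1])/2;M=(m[0]+m[1])/2;v=N-T;print(np.linalg.norm(v),"yaw",np.arctan2(v[1],v[0]),np.arctan2(-(t[1]-t[0])[0],(t[1]-t[0])[1]),"ctr",(N+T)/2,M,N)
for a,b in zip(t,m): print(np.arctan2(*(b-a)[::-1]))
yaw=np.arctan2(v[1],v[0]);ctr=(N+T)/2
g=ctr
go([g[0],g[1],.33],toolR(.175))
```

```text
0.05439054070941872 0.05499809098700011 0.03323724395968345
0.09615398433372911 yaw 0.1608523685598121 0.1794987361332791 ctr [ 0.4906 -0.228 ] [ 0.527  -0.2223] [ 0.538  -0.2203]
0.1548626491747595
0.16210320214726012
d [ 0.0076  0.0009 -0.0071] w [-0.0011  0.0062  0.0027]
```

Run:
```python
from h import *
go([.4906,-.228,.171],toolR(.165))
```

```text
d [ 0.0073  0.1599 -0.0073] w [-0.0011  0.0189  0.0027]
```

Emit:
arm_command --deltas '[{"dx":0.007,"dy":0.03,"dz":-0.007,"wx":-0.001,"wy":0.019,"wz":0.002},{"dx":0.007,"dy":0.06,"dz":-0.007,"wx":-0.001,"wy":0.019,"wz":0.002},{"dx":0.007,"dy":0.09,"dz":-0.007,"wx":-0.001,"wy":0.019,"wz":0.002},{"dx":0.007,"dy":0.115,"dz":-0.007,"wx":-0.001,"wy":0.019,"wz":0.002},{"dx":0.007,"dy":0.13,"dz":-0.007,"wx":-0.001,"wy":0.019,"wz":0.002}]'

```text
clock: 3.3
tool_pos: [0.4896, -0.2279, 0.1989]
eef_rot: [-0.704, -0.058, 0.059, 0.705]
contact_force: [-0.2, -0.0, 0.5]
opening: 0.999
```

Run:
```python
from h import *
go([.4906,-.228,.171],toolR(.165))
cv2.imwrite("pics/w3.png",r.snapshot("wrist")[:,:,::-1])
```

```text
d [ 0.001   0.0279 -0.0003] w [-0.0012  0.0001 -0.0022]
```

View pics/w3.png

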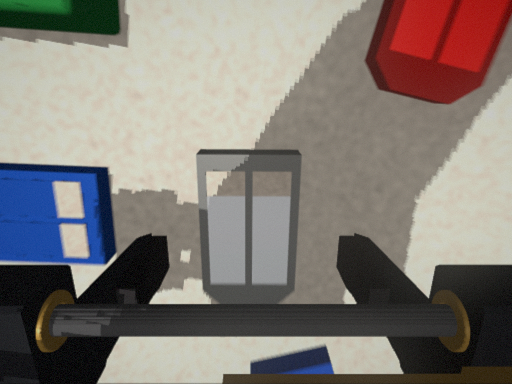

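The cassette sits between the fingers (columns 197–300, fingers at 167 and 338), with the look-alikes clear. Going down and closing.

Emit:
arm_command --deltas '[{"dx":0.001,"dy":0.01,"dz":0,"wx":0,"wy":0,"wz":0},{"dx":0.001,"dy":0.018,"dz":0,"wx":0,"wy":0,"wz":0},{"dx":0.001,"dy":0.025,"dz":0,"wx":0,"wy":0,"wz":0},{"dx":0.001,"dy":0.028,"dz":0,"wx":0,"wy":0,"wz":0},{"dx":0.001,"dy":0.028,"dz":0,"wx":0,"wy":0,"wz":0}]'

```text
clock: 3.85
tool_pos: [0.4899, -0.2299, 0.1723]
eef_rot: [0.705, 0.057, -0.058, -0.704]
contact_force: [0.5, -0.5, 0.4]
opening: 1.0
```

Emit:
arm_command --deltas '[{"dx":0,"dy":0,"dz":0,"wx":0,"wy":0,"wz":0},{"dx":0,"dy":0,"dz":0,"wx":0,"wy":0,"wz":0},{"dx":0,"dy":0,"dz":0,"wx":0,"wy":0,"wz":0},{"dx":0,"dy":0,"dz":0,"wx":0,"wy":0,"wz":0},{"dx":0,"dy":0,"dz":0,"wx":0,"wy":0,"wz":0}]' --claw -1 --grip_force 20

```text
clock: 4.35
tool_pos: [0.4899, -0.2299, 0.1726]
eef_rot: [0.705, 0.057, -0.057, -0.704]
contact_force: [-0.2, 0.0, 1.5]
opening: 0.633
```

Emit:
arm_command --deltas '[{"dx":0,"dy":0,"dz":0,"wx":0,"wy":0,"wz":0},{"dx":0,"dy":0,"dz":0,"wx":0,"wy":0,"wz":0},{"dx":0,"dy":-0.01,"dz":0,"wx":0,"wy":0,"wz":0},{"dx":0,"dy":-0.03,"dz":0,"wx":0,"wy":0,"wz":0},{"dx":0,"dy":-0.07,"dz":0,"wx":0,"wy":0,"wz":0}]'

```text
clock: 4.85
tool_pos: [0.489, -0.2293, 0.2416]
eef_rot: [-0.704, -0.055, 0.059, 0.705]
contact_force: [0.8, -0.8, -1.3]
opening: 0.635
```

Run:
```python
from h import *
s=r.get_state();print(s["opening"],s["contact_force"])
cv2.imwrite("pics/w4.png",r.snapshot("wrist")[:,:,::-1])
v=np.array([np.cos(-.0655),np.sin(-.0655)]);o=np.array([.628,.0345])
t=o-.083*v;print("place centre",t)
go([.51,-.05,.28],toolR(-.0655))
```

```text
0.6352166079110999 [ 0.8292 -0.8472 -1.3015]
place centre [0.5452 0.0399]
d [ 0.048  -0.0323  0.1746] w [0.0042 0.2893 0.0045]
```

View pics/w4.png

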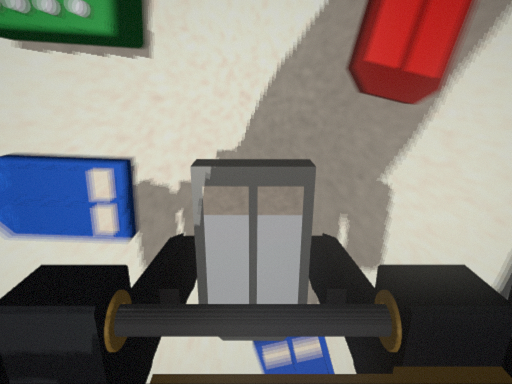

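Run:
```python
from h import *
c=dict(r.get_calibration("wrist"));s=r.get_state()
R=Rn.from_quat(s["eef_rot"]).as_matrix();p=s["tool_pos"]
a=cv2.imread("pics/w4.png");cv2.imwrite("pics/w4c.png",cv2.convertScaleAbs(cv2.resize(a[150:310,180:330],None,fx=4,fy=4,interpolation=cv2.INTER_CUBIC),alpha=1.6))
for y in(.1565,):
  for uv in[(192.5,167.5),(314.5,167.5),(252,167.5)]:
    o,d=ray(c,uv);o=R.T@(o-p);d=R.T@d;print(o+d*(y-o[1])/d[1])
print(s["clock"])
```

```text
[-0.0462  0.1565 -0.0257]
[-0.0462  0.1565  0.029 ]
[-0.0462  0.1565  0.001 ]
4.9
```

View pics/w4c.png

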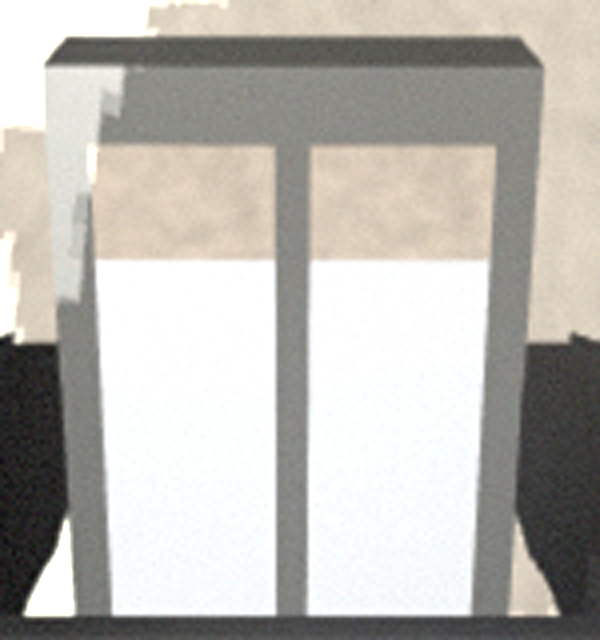

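Emit:
arm_command --deltas '[{"dx":0.008,"dy":-0.01,"dz":0.03,"wx":0,"wy":0.05,"wz":0},{"dx":0.016,"dy":-0.02,"dz":0.065,"wx":0,"wy":0.11,"wz":0},{"dx":0.026,"dy":-0.03,"dz":0.1,"wx":0,"wy":0.17,"wz":0},{"dx":0.036,"dy":-0.035,"dz":0.137,"wx":0.002,"wy":0.23,"wz":0.002},{"dx":0.048,"dy":-0.035,"dz":0.175,"wx":0.004,"wy":0.289,"wz":0.004}]'

```text
clock: 5.4
tool_pos: [0.5092, -0.0482, 0.2784]
eef_rot: [-0.706, 0.025, -0.023, 0.707]
contact_force: [1.1, -0.4, -1.5]
opening: 0.631
```

Run:
```python
from h import *
go([.543,.039,.23],toolR(-.0655))
```

```text
d [0.028  0.0485 0.0892] w [-0.0022 -0.0032 -0.004 ]
```

Emit:
arm_command --deltas '[{"dx":0.009,"dy":0.0,"dz":0.03,"wx":0,"wy":0,"wz":0},{"dx":0.018,"dy":0.01,"dz":0.06,"wx":0,"wy":0,"wz":-0.002},{"dx":0.028,"dy":0.03,"dz":0.089,"wx":-0.002,"wy":-0.003,"wz":-0.004},{"dx":0.028,"dy":0.045,"dz":0.089,"wx":-0.002,"wy":-0.003,"wz":-0.004},{"dx":0.028,"dy":0.048,"dz":0.089,"wx":-0.002,"wy":-0.003,"wz":-0.004}]'

```text
clock: 5.9
tool_pos: [0.5421, 0.0389, 0.2282]
eef_rot: [-0.707, 0.023, -0.02, 0.707]
contact_force: [-0.6, -0.4, -1.7]
opening: 0.635
```

Run:
```python
from h import *
go([.543,.039,.191],toolR(-.0655))
cv2.imwrite("pics/w5.png",r.snapshot("wrist")[:,:,::-1])
cv2.imwrite("pics/s5.png",r.snapshot("side")[:,:,::-1])
a=cv2.imread("pics/s5.png");cv2.imwrite("pics/s5c.png",cv2.resize(a[60:220,180:380],None,fx=4,fy=4,interpolation=cv2.INTER_CUBIC)[:600])
```

```text
d [0.001  0.0372 0.0002] w [-0.      0.0061 -0.0051]
```

View pics/w5.png

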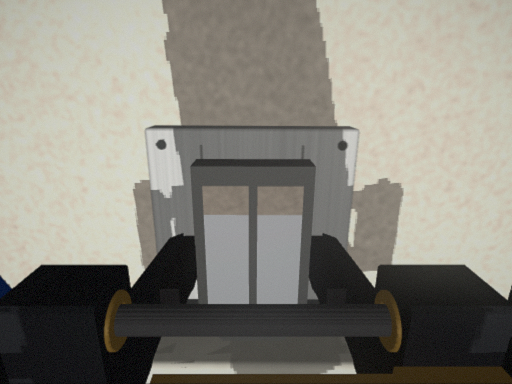

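View pics/s5c.png

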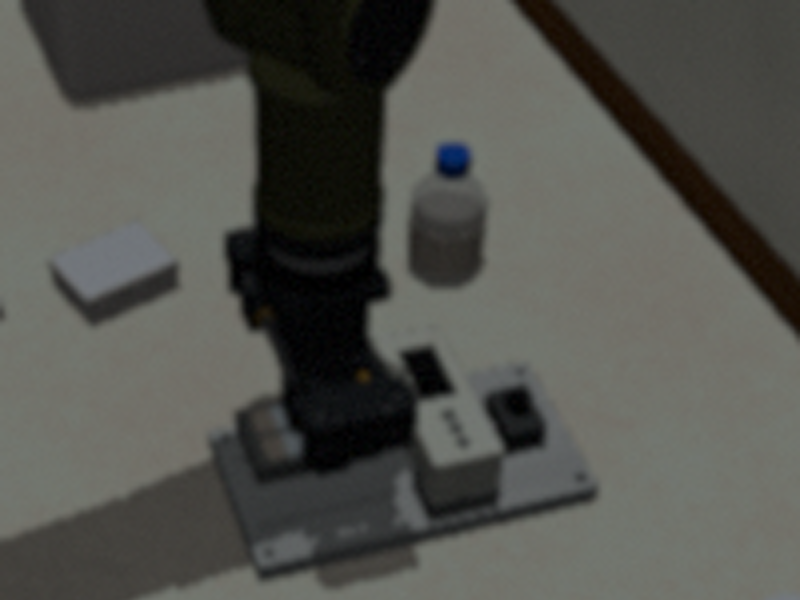

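Plate screws at columns 161 and 342 (middle 252) against a cassette centre of about 253, so it is laterally aligned. Lowering onto the plate.

Emit:
arm_command --deltas '[{"dx":0.001,"dy":0.012,"dz":0,"wx":0,"wy":0,"wz":-0.003},{"dx":0.001,"dy":0.022,"dz":0,"wx":0,"wy":0.003,"wz":-0.005},{"dx":0.001,"dy":0.03,"dz":0,"wx":0,"wy":0.006,"wz":-0.005},{"dx":0.001,"dy":0.034,"dz":0,"wx":0,"wy":0.006,"wz":-0.005},{"dx":0.001,"dy":0.036,"dz":0,"wx":0,"wy":0.006,"wz":-0.005}]'

```text
clock: 6.5
tool_pos: [0.5435, 0.0376, 0.1927]
eef_rot: [0.707, -0.023, 0.025, -0.707]
contact_force: [-0.1, 0.2, -1.7]
opening: 0.635
```

Emit:
arm_command --deltas '[{"dx":0,"dy":0.0005,"dz":0,"wx":0,"wy":0,"wz":0},{"dx":0,"dy":0.001,"dz":0,"wx":0,"wy":0,"wz":0},{"dx":0,"dy":0.001,"dz":0,"wx":0,"wy":0,"wz":0},{"dx":0,"dy":0.001,"dz":0,"wx":0,"wy":0,"wz":0},{"dx":0,"dy":0.001,"dz":0,"wx":0,"wy":0,"wz":0}]'

```text
clock: 7.0
tool_pos: [0.5438, 0.0377, 0.1925]
eef_rot: [-0.707, 0.023, -0.025, 0.707]
contact_force: [-0.2, -0.4, -1.4]
opening: 0.636
```

Run:
```python
from h import *
go([.543,.039,.1905],toolR(-.0655));print(r.get_state()["tool_pos"])
```

```text
d [-0.0009  0.002   0.0012] w [-0.0004 -0.0028  0.0037]
[0.5438 0.0377 0.1925]
```

Emit:
arm_command --deltas '[{"dx":0,"dy":0.0005,"dz":0.001,"wx":0,"wy":0,"wz":0},{"dx":0,"dy":0.001,"dz":0.001,"wx":0,"wy":0,"wz":0},{"dx":0,"dy":0.0015,"dz":0.001,"wx":0,"wy":0,"wz":0},{"dx":0,"dy":0.0015,"dz":0.001,"wx":0,"wy":0,"wz":0},{"dx":0,"dy":0.0015,"dz":0.001,"wx":0,"wy":0,"wz":0}]'

```text
clock: 7.5
tool_pos: [0.5438, 0.0387, 0.1908]
eef_rot: [-0.707, 0.023, -0.025, 0.707]
contact_force: [0.0, -0.2, -0.5]
opening: 0.635
```

Emit:
arm_command --deltas '[{"dx":0,"dy":0.0005,"dz":0,"wx":0,"wy":0,"wz":0},{"dx":0,"dy":0.0005,"dz":0,"wx":0,"wy":0,"wz":0},{"dx":0,"dy":0.0005,"dz":0,"wx":0,"wy":0,"wz":0},{"dx":0,"dy":0.0005,"dz":0,"wx":0,"wy":0,"wz":0},{"dx":0,"dy":0.0005,"dz":0,"wx":0,"wy":0,"wz":0}]'

```text
clock: 8.0
tool_pos: [0.5438, 0.0387, 0.1906]
eef_rot: [-0.707, 0.023, -0.025, 0.707]
contact_force: [-1.3, 0.7, 5.0]
opening: 0.629
```

Emit:
arm_command --deltas '[{"dx":0,"dy":0,"dz":0,"wx":0,"wy":0,"wz":0},{"dx":0,"dy":0,"dz":0,"wx":0,"wy":0,"wz":0},{"dx":0,"dy":0,"dz":0,"wx":0,"wy":0,"wz":0},{"dx":0,"dy":0,"dz":0,"wx":0,"wy":0,"wz":0},{"dx":0,"dy":0,"dz":0,"wx":0,"wy":0,"wz":0}]' --claw 0.7

```text
clock: 8.5
tool_pos: [0.5438, 0.0387, 0.1902]
eef_rot: [-0.707, 0.023, -0.025, 0.707]
contact_force: [0.1, 0.1, -0.1]
opening: 0.851
```

Run:
```python
from h import *
s=r.get_state();print(s["opening"],s["contact_force"])
go([.58,.038,.36],toolR(-.0655))
```

```text
0.8512269581455008 [ 0.0884  0.1434 -0.0616]
d [ 0.0366 -0.1697  0.0018] w [-0.0003 -0.0029  0.0033]
```

Emit:
arm_command --deltas '[{"dx":0,"dy":-0.02,"dz":0,"wx":0,"wy":0,"wz":0},{"dx":0,"dy":-0.055,"dz":0,"wx":0,"wy":0,"wz":0},{"dx":0.01,"dy":-0.095,"dz":0,"wx":0,"wy":0,"wz":0},{"dx":0.025,"dy":-0.135,"dz":0,"wx":0,"wy":0,"wz":0.003},{"dx":0.037,"dy":-0.17,"dz":0,"wx":0,"wy":0,"wz":0.003}]' --claw -1

```text
clock: 9.0
tool_pos: [0.5807, 0.036, 0.3626]
eef_rot: [-0.706, 0.023, -0.025, 0.707]
contact_force: [1.1, -0.0, -0.7]
opening: 0.418
```

Emit:
arm_command --deltas '[{"dx":0,"dy":0,"dz":0,"wx":0,"wy":0,"wz":0},{"dx":0,"dy":0,"dz":0,"wx":0,"wy":0,"wz":0},{"dx":0,"dy":0,"dz":0,"wx":0,"wy":0,"wz":0},{"dx":0,"dy":0,"dz":0,"wx":0,"wy":0,"wz":0},{"dx":0,"dy":0,"dz":0,"wx":0,"wy":0,"wz":0}]'

```text
clock: 9.5
tool_pos: [0.5797, 0.0363, 0.3592]
eef_rot: [0.707, -0.025, 0.023, -0.707]
contact_force: [-0.6, -0.1, 0.4]
opening: 0.006
```

Run:
```python
from h import *
import pickle
c=r.get_calibration("wrist"); im=r.snapshot("wrist")
s=r.get_state();print(s["clock"],s["tool_pos"],s["opening"])
pickle.dump(c,open("pics/w6.pkl","wb"));a=im[:,:,::-1].copy()
cv2.imwrite("pics/w6.png",a)
cv2.imwrite("pics/w6b.png",cv2.convertScaleAbs(cv2.resize(a[60:330,150:350],None,fx=2,fy=2,interpolation=cv2.INTER_CUBIC),alpha=1.5))
```

```text
9.55 [0.5798 0.0363 0.3594] 0.0022372825115828496
```

View pics/w6b.png

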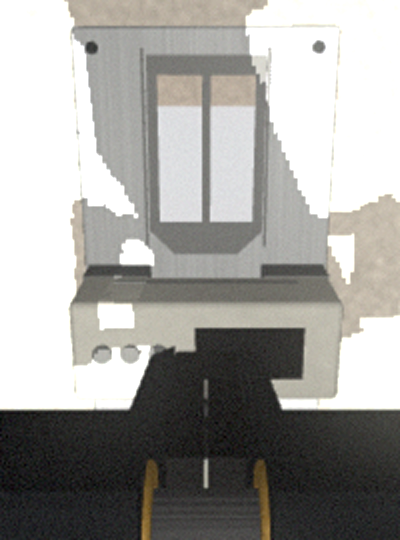

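Run:
```python
import cv2
a=cv2.imread("pics/w6.png")
cv2.imwrite("pics/w6c.png",cv2.convertScaleAbs(cv2.resize(a[75:205,180:325],None,fx=4,fy=4,interpolation=cv2.INTER_CUBIC),alpha=1.3))
```

```text
(no output)
```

View pics/w6c.png

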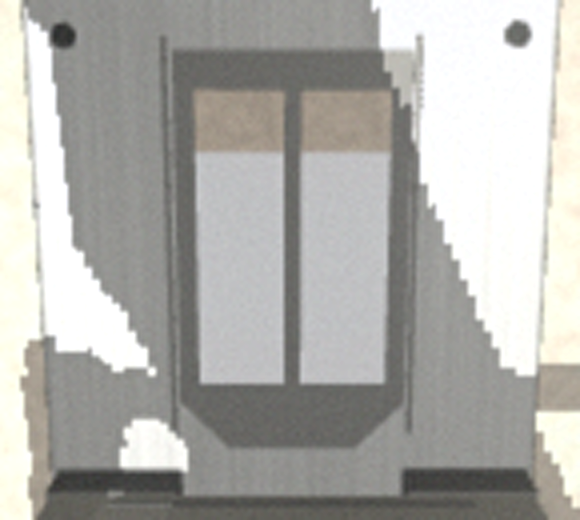

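Run:
```python
from h import *
import pickle
c=pickle.load(open("pics/w6.pkl","rb"));o=(180,75)
P=lambda p,z: onz(c,u(p,o,4),z)[:2]
T=(P((173,54),.034)+P((418,54),.034))/2;M=(P((184,404),.034)+P((402,404),.034))/2;N=(P((232,446),.034)+P((356,446),.034))/2
v=N-T;print("cass",T,M,N,np.linalg.norm(v),np.arctan2(v[1],v[0]),"ctrline div yaw",np.arctan2(*(P((292,385),.034)-P((292,90),.034))[::-1]))
s=(P((62,35),.018)+P((517,34),.018))/2
g=[P(p,.018) for p in[(164,40),(419,38),(176,430),(409,430),(183,492),(402,492)]]
m0=(g[0]+g[1])/2;m1=(g[2]+g[3])/2;t=(g[4]+g[5])/2
print("screw",s,"grooves",m0,m1,"tunnel",t,np.linalg.norm(g[5]-g[4]))
L=np.array([s,m0,m1,t]);p=np.polyfit(L[:,0],L[:,1],1);print("reader line yaw",np.arctan(p[0]))
for q in(T,M,N): print("lateral off mm",1e3*(q[1]-np.polyval(p,q[0])))
print("nose to tunnel mouth",np.linalg.norm(t-N))
go([.46,.046,.30],toolR(-.066))
```

```text
cass [0.4982 0.0439] [0.5816 0.0378] [0.5927 0.0373] 0.0946544243497463 -0.06984748231516574 ctrline div yaw -0.06667080008422308
screw [0.4935 0.0428] grooves [0.4946 0.0432] [0.593  0.0369] tunnel [0.6104 0.0358] 0.059247459291281813
reader line yaw -0.062028027174634855
lateral off mm 1.1554527596828872
lateral off mm 0.2076899969242832
lateral off mm 0.41388815844473764
nose to tunnel mouth 0.017832099852555534
d [-0.1201  0.0596  0.0016] w [ 0.0002 -0.0016 -0.0023]
```

The cassette is within about 1 mm and 0.01 rad of the tunnel axis, with the nose 18 mm short of the mouth. Moving the closed fingers behind the tail.

Run:
```python
from h import *
go([.475,.043,.26],toolR(-.066))
```

```text
d [-0.1049  0.0996 -0.0004] w [ 0.0002 -0.0016 -0.0023]
```

Emit:
arm_command --deltas '[{"dx":-0.03,"dy":0.02,"dz":0,"wx":0,"wy":-0.001,"wz":-0.002},{"dx":-0.06,"dy":0.045,"dz":0,"wx":0,"wy":-0.001,"wz":-0.002},{"dx":-0.09,"dy":0.07,"dz":0,"wx":0,"wy":-0.001,"wz":-0.002},{"dx":-0.105,"dy":0.095,"dz":0,"wx":0,"wy":-0.001,"wz":-0.002},{"dx":-0.105,"dy":0.1,"dz":0,"wx":0,"wy":-0.001,"wz":-0.002}]'

```text
clock: 10.05
tool_pos: [0.4727, 0.0435, 0.2584]
eef_rot: [0.707, -0.025, 0.021, -0.706]
contact_force: [-0.9, -0.4, 0.9]
opening: 0.001
```

Run:
```python
from h import *
cv2.imwrite("pics/w7.png",r.snapshot("wrist")[:,:,::-1])
go([.475,.043,.19],toolR(-.066))
```

```text
d [ 0.0004  0.0689 -0.0005] w [ 0.0013  0.0005 -0.0024]
```

View pics/w7.png

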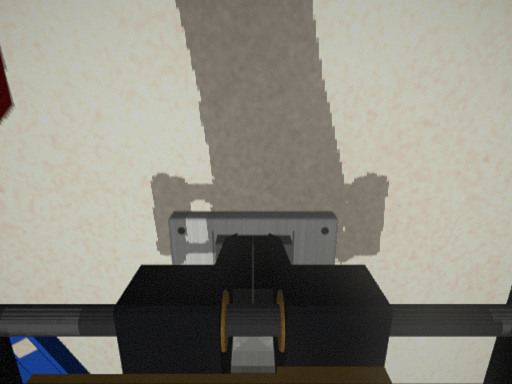

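Emit:
arm_command --deltas '[{"dx":0,"dy":0.02,"dz":0,"wx":0,"wy":0,"wz":-0.001},{"dx":0,"dy":0.04,"dz":0,"wx":0.001,"wy":0,"wz":-0.002},{"dx":0,"dy":0.055,"dz":0,"wx":0.001,"wy":0,"wz":-0.002},{"dx":0,"dy":0.065,"dz":0,"wx":0.001,"wy":0,"wz":-0.002},{"dx":0,"dy":0.069,"dz":0,"wx":0.001,"wy":0,"wz":-0.002}]'

```text
clock: 10.6
tool_pos: [0.4768, 0.0434, 0.191]
eef_rot: [-0.706, 0.022, -0.025, 0.707]
contact_force: [-0.8, 0.4, 0.5]
opening: 0.004
```

Run:
```python
from h import *
print(r.get_state()["contact_force"])
cv2.imwrite("pics/s8.png",r.snapshot("side")[:,:,::-1])
a=cv2.imread("pics/s8.png");cv2.imwrite("pics/s8c.png",cv2.convertScaleAbs(cv2.resize(a[90:210,210:340],None,fx=5,fy=5,interpolation=cv2.INTER_CUBIC),alpha=1.5))
go([.475,.043,.19],toolR(-.066))
```

```text
[-0.8377  0.3995  0.4591]
d [-0.0015  0.0009 -0.0005] w [-0.0015 -0.0013  0.0054]
```

View pics/s8c.png

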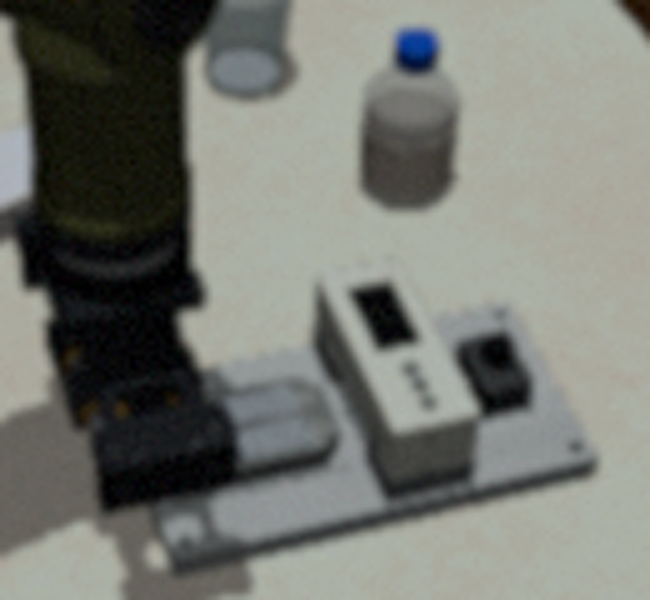

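Emit:
arm_command --deltas '[{"dx":0.004,"dy":0,"dz":0,"wx":0,"wy":0,"wz":0.003},{"dx":0.008,"dy":0,"dz":0,"wx":0,"wy":0,"wz":0.005},{"dx":0.012,"dy":0,"dz":0,"wx":0,"wy":0,"wz":0.005},{"dx":0.016,"dy":0,"dz":0,"wx":0,"wy":0,"wz":0.005},{"dx":0.02,"dy":0,"dz":0,"wx":0,"wy":0,"wz":0.005}]'

```text
clock: 11.15
tool_pos: [0.4959, 0.0419, 0.1917]
eef_rot: [-0.706, 0.024, -0.024, 0.707]
contact_force: [-0.8, -0.2, 0.3]
opening: 0.006
```

Emit:
arm_command --deltas '[{"dx":0.002,"dy":0,"dz":0,"wx":0,"wy":0,"wz":0},{"dx":0.004,"dy":0,"dz":0,"wx":0,"wy":0,"wz":0},{"dx":0.006,"dy":0,"dz":0,"wx":0,"wy":0,"wz":0},{"dx":0.008,"dy":0,"dz":0,"wx":0,"wy":0,"wz":0},{"dx":0.01,"dy":0,"dz":0,"wx":0,"wy":0,"wz":0}]'

```text
clock: 11.65
tool_pos: [0.5057, 0.0414, 0.1914]
eef_rot: [-0.706, 0.024, -0.023, 0.707]
contact_force: [-1.1, 1.3, 0.5]
opening: 0.008
```

Emit:
arm_command --deltas '[{"dx":0.002,"dy":0,"dz":0,"wx":0,"wy":0,"wz":0},{"dx":0.004,"dy":0,"dz":0,"wx":0,"wy":0,"wz":0},{"dx":0.006,"dy":0,"dz":0,"wx":0,"wy":0,"wz":0},{"dx":0.008,"dy":0,"dz":0,"wx":0,"wy":0,"wz":0},{"dx":0.01,"dy":0,"dz":0,"wx":0,"wy":0,"wz":0}]'

```text
clock: 12.15
tool_pos: [0.5157, 0.0406, 0.1914]
eef_rot: [-0.706, 0.024, -0.024, 0.707]
contact_force: [-0.5, -1.2, 0.3]
opening: 0.001
```

Run:
```python
from h import *
s=r.get_state();print(s["tool_pos"],s["contact_force"],(np.array(s["tool_pos"])[:2]-[.628,.0345])@np.array([np.cos(.066),-np.sin(.066)]))
cv2.imwrite("pics/s9.png",r.snapshot("side")[:,:,::-1])
a=cv2.imread("pics/s9.png");cv2.imwrite("pics/s9c.png",cv2.convertScaleAbs(cv2.resize(a[90:210,210:340],None,fx=5,fy=5,interpolation=cv2.INTER_CUBIC),alpha=1.5))
go([.475,.043,.19],toolR(-.066))
```

```text
[0.5157 0.0406 0.1914] [-0.5463 -1.1924  0.3288] -0.11241669106408732
d [-0.0412  0.0014 -0.0003] w [-0.0015 -0.0014  0.0003]
```

View pics/s9c.png

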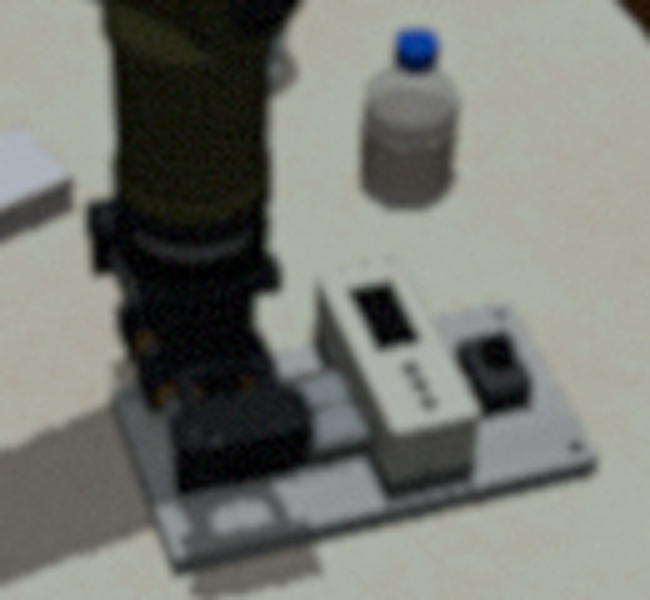

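Cassette is entering the tunnel straight, with little force. Continuing.

Emit:
arm_command --deltas '[{"dx":0.002,"dy":0,"dz":0,"wx":0,"wy":0,"wz":0},{"dx":0.004,"dy":0.001,"dz":0,"wx":0,"wy":0,"wz":0},{"dx":0.006,"dy":0.001,"dz":0,"wx":0,"wy":0,"wz":0},{"dx":0.008,"dy":0.001,"dz":0,"wx":0,"wy":0,"wz":0},{"dx":0.01,"dy":0.001,"dz":0,"wx":0,"wy":0,"wz":0}]'

```text
clock: 12.7
tool_pos: [0.5258, 0.04, 0.1904]
eef_rot: [-0.706, 0.024, -0.024, 0.707]
contact_force: [-0.7, -0.4, -0.6]
opening: 0.004
```

Emit:
arm_command --deltas '[{"dx":0.002,"dy":0,"dz":0,"wx":0,"wy":0,"wz":0},{"dx":0.004,"dy":0,"dz":0,"wx":0,"wy":0,"wz":0},{"dx":0.006,"dy":0,"dz":0,"wx":0,"wy":0,"wz":0},{"dx":0.008,"dy":0,"dz":0,"wx":0,"wy":0,"wz":0},{"dx":0.01,"dy":0,"dz":0,"wx":0,"wy":0,"wz":0}]'

```text
clock: 13.2
tool_pos: [0.5357, 0.0393, 0.1904]
eef_rot: [-0.706, 0.024, -0.023, 0.707]
contact_force: [-0.3, 0.2, -0.4]
opening: 0.006
```

Run:
```python
from h import *
C=r.get_calibration("scene")
a=r.snapshot("scene")[:,:,::-1].copy();cv2.imwrite("pics/c10.png",a)
cv2.imwrite("pics/c10c.png",cv2.convertScaleAbs(cv2.resize(a[190:275,195:310],None,fx=6,fy=6,interpolation=cv2.INTER_CUBIC),alpha=1.1))
go([.475,.043,.19],toolR(-.066))
```

```text
d [-0.0611  0.0004 -0.0004] w [-0.0014 -0.0013  0.0002]
```

View pics/c10c.png

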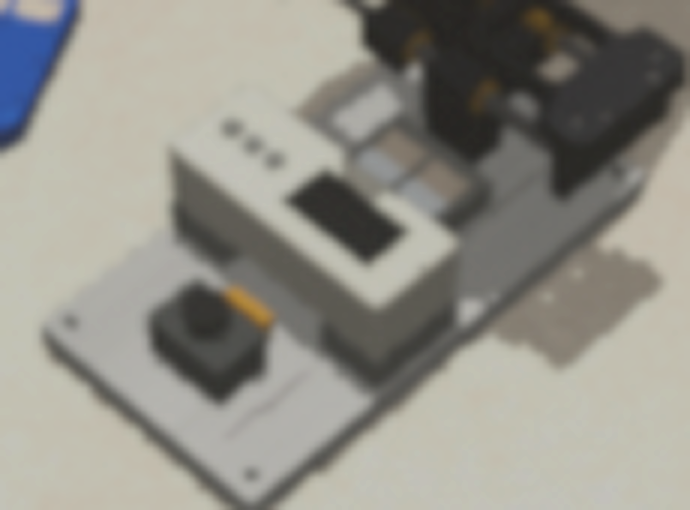

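Run:
```python
from h import *
C=r.get_calibration("scene");o=(195,190)
ex=np.array([np.cos(.0655),-np.sin(.0655)]);O=np.array([.628,.0345])
def rd(uv,z): 
    d=onz(C,uv,z)[:2]-O; return np.array([d@ex, d@np.array([-ex[1],ex[0]])])
U=lambda p:u(p,o,6)
print("tail corner top",rd(U((492,183)),.034))
for n,p,z in [("head top rear",(375,305),.075),("head front",(460,240),.075),("plate front? corner",(648,170),.018),("rear corner",(250,508),.018),("rear left",(45,330),.018)]: print(n,rd(U(p),z))
for z in(.026,.03,.034): print("pad top edge front",z,rd(U((235,286)),z),rd(U((273,318)),z))
s=r.get_state();print((s["tool_pos"][:2]-O)@ex)
```

```text
tail corner top [-0.0816  0.0275]
head top rear [0.0238 0.0593]
head front [-0.0245  0.0607]
plate front? corner [-0.1459  0.0629]
rear corner [0.101  0.0652]
rear left [ 0.1003 -0.0602]
pad top edge front 0.026 [ 0.0317 -0.0156] [0.0321 0.0079]
pad top edge front 0.03 [ 0.0338 -0.0133] [0.0342 0.0101]
pad top edge front 0.034 [ 0.0358 -0.011 ] [0.0362 0.0123]
-0.09208354779680367
```

Pad face is at about x = +35.8 mm in the reader frame and the nose at about +14 mm, leaving about 21 mm. I'll do 14 mm moderately, then creep.

Emit:
arm_command --deltas '[{"dx":0.0015,"dy":0,"dz":0,"wx":0,"wy":0,"wz":0},{"dx":0.003,"dy":0,"dz":0,"wx":0,"wy":0,"wz":0},{"dx":0.0045,"dy":0,"dz":0,"wx":0,"wy":0,"wz":0},{"dx":0.006,"dy":0,"dz":0,"wx":0,"wy":0,"wz":0},{"dx":0.0075,"dy":0,"dz":0,"wx":0,"wy":0,"wz":0}]'

```text
clock: 13.75
tool_pos: [0.5431, 0.0388, 0.1904]
eef_rot: [-0.706, 0.024, -0.023, 0.707]
contact_force: [-0.8, 1.3, -0.1]
opening: 0.001
```

Emit:
arm_command --deltas '[{"dx":0.0015,"dy":0,"dz":0,"wx":0,"wy":0,"wz":0},{"dx":0.003,"dy":0,"dz":0,"wx":0,"wy":0,"wz":0},{"dx":0.0045,"dy":0,"dz":0,"wx":0,"wy":0,"wz":0},{"dx":0.006,"dy":0,"dz":0,"wx":0,"wy":0,"wz":0},{"dx":0.0065,"dy":0,"dz":0,"wx":0,"wy":0,"wz":0}]'

```text
clock: 14.25
tool_pos: [0.5497, 0.0384, 0.1904]
eef_rot: [-0.706, 0.024, -0.024, 0.707]
contact_force: [-0.4, 0.1, -0.3]
opening: 0.005
```

Run:
```python
from h import *
a=r.snapshot("scene")[:,:,::-1].copy()
cv2.imwrite("pics/c11c.png",cv2.convertScaleAbs(cv2.resize(a[190:275,195:310],None,fx=6,fy=6,interpolation=cv2.INTER_CUBIC),alpha=1.1))
print(r.get_state()["contact_force"])
go([.475,.043,.19],toolR(-.066))
```

```text
[-1.0742 -0.1583 -0.4762]
d [-0.0749  0.0004 -0.0004] w [-0.0014 -0.0013 -0.0001]
```

View pics/c11c.png

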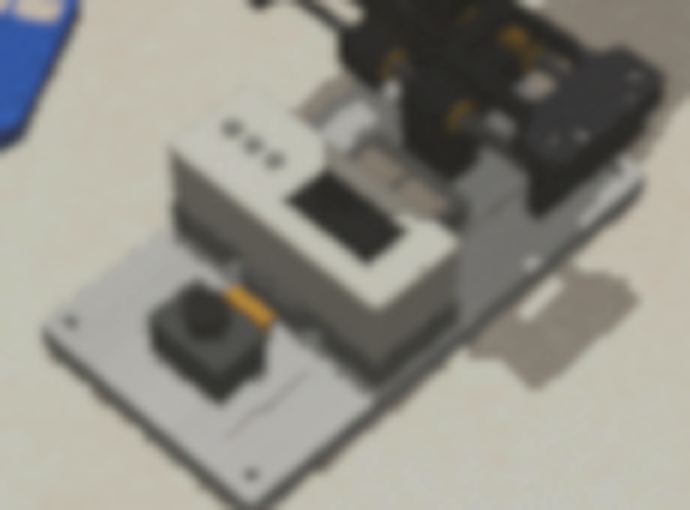

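Emit:
arm_command --deltas '[{"dx":0.0005,"dy":0,"dz":0,"wx":0,"wy":0,"wz":0},{"dx":0.001,"dy":0,"dz":0,"wx":0,"wy":0,"wz":0},{"dx":0.0015,"dy":0,"dz":0,"wx":0,"wy":0,"wz":0},{"dx":0.002,"dy":0,"dz":0,"wx":0,"wy":0,"wz":0},{"dx":0.0025,"dy":0,"dz":0,"wx":0,"wy":0,"wz":0}]'

```text
clock: 14.8
tool_pos: [0.552, 0.0382, 0.1904]
eef_rot: [-0.706, 0.024, -0.023, 0.707]
contact_force: [-1.4, -0.3, 0.5]
opening: 0.007
```

Emit:
arm_command --deltas '[{"dx":0.0003,"dy":0,"dz":0,"wx":0,"wy":0,"wz":0},{"dx":0.0006,"dy":0,"dz":0,"wx":0,"wy":0,"wz":0},{"dx":0.0009,"dy":0,"dz":0,"wx":0,"wy":0,"wz":0},{"dx":0.0012,"dy":0,"dz":0,"wx":0,"wy":0,"wz":0},{"dx":0.0012,"dy":0,"dz":0,"wx":0,"wy":0,"wz":0}]'

```text
clock: 15.3
tool_pos: [0.5533, 0.0381, 0.1904]
eef_rot: [-0.706, 0.024, -0.024, 0.707]
contact_force: [0.2, -0.0, 0.1]
opening: 0.005
```

Emit:
arm_command --deltas '[{"dx":0.0003,"dy":0,"dz":0,"wx":0,"wy":0,"wz":0},{"dx":0.0006,"dy":0,"dz":0,"wx":0,"wy":0,"wz":0},{"dx":0.0009,"dy":0,"dz":0,"wx":0,"wy":0,"wz":0},{"dx":0.0011,"dy":0,"dz":0,"wx":0,"wy":0,"wz":0},{"dx":0.0011,"dy":0,"dz":0,"wx":0,"wy":0,"wz":0}]'

```text
clock: 15.8
tool_pos: [0.5543, 0.0381, 0.1904]
eef_rot: [-0.706, 0.024, -0.024, 0.707]
contact_force: [-1.5, -0.0, 0.7]
opening: 0.004
```

Emit:
arm_command --deltas '[{"dx":0.0003,"dy":0,"dz":0,"wx":0,"wy":0,"wz":0},{"dx":0.0006,"dy":0,"dz":0,"wx":0,"wy":0,"wz":0},{"dx":0.0009,"dy":0,"dz":0,"wx":0,"wy":0,"wz":0},{"dx":0.001,"dy":0,"dz":0,"wx":0,"wy":0,"wz":0},{"dx":0.001,"dy":0,"dz":0,"wx":0,"wy":0,"wz":0}]'

```text
clock: 16.3
tool_pos: [0.5553, 0.038, 0.1904]
eef_rot: [-0.706, 0.024, -0.024, 0.707]
contact_force: [-0.3, 0.2, 0.2]
opening: 0.004
```

Emit:
arm_command --deltas '[{"dx":0.0003,"dy":0,"dz":0,"wx":0,"wy":0,"wz":0},{"dx":0.0006,"dy":0,"dz":0,"wx":0,"wy":0,"wz":0},{"dx":0.0009,"dy":0,"dz":0,"wx":0,"wy":0,"wz":0},{"dx":0.001,"dy":0,"dz":0,"wx":0,"wy":0,"wz":0},{"dx":0.001,"dy":0,"dz":0,"wx":0,"wy":0,"wz":0}]'

```text
clock: 16.8
tool_pos: [0.5563, 0.0379, 0.1904]
eef_rot: [-0.706, 0.024, -0.024, 0.707]
contact_force: [-0.6, -0.7, 0.1]
opening: 0.007
```

Emit:
arm_command --deltas '[{"dx":0.0003,"dy":0,"dz":0,"wx":0,"wy":0,"wz":0},{"dx":0.0006,"dy":0,"dz":0,"wx":0,"wy":0,"wz":0},{"dx":0.0009,"dy":0,"dz":0,"wx":0,"wy":0,"wz":0},{"dx":0.001,"dy":0,"dz":0,"wx":0,"wy":0,"wz":0},{"dx":0.001,"dy":0,"dz":0,"wx":0,"wy":0,"wz":0}]'

```text
clock: 17.3
tool_pos: [0.5569, 0.0379, 0.1904]
eef_rot: [-0.706, 0.024, -0.023, 0.707]
contact_force: [-3.2, 0.3, 3.6]
opening: 0.008
```

Emit:
arm_command --deltas '[{"dx":0.0002,"dy":0,"dz":0,"wx":0,"wy":0,"wz":0},{"dx":0.0004,"dy":0,"dz":0,"wx":0,"wy":0,"wz":0},{"dx":0.0005,"dy":0,"dz":0,"wx":0,"wy":0,"wz":0},{"dx":0.0005,"dy":0,"dz":0,"wx":0,"wy":0,"wz":0},{"dx":0.0005,"dy":0,"dz":0,"wx":0,"wy":0,"wz":0}]'

```text
clock: 17.8
tool_pos: [0.5572, 0.0378, 0.1904]
eef_rot: [-0.706, 0.024, -0.023, 0.707]
contact_force: [-5.6, 0.5, 4.2]
opening: 0.006
```

Emit:
arm_command --deltas '[{"dx":0.0002,"dy":0,"dz":0,"wx":0,"wy":0,"wz":0},{"dx":0.0004,"dy":0,"dz":0,"wx":0,"wy":0,"wz":0},{"dx":0.0006,"dy":0,"dz":0,"wx":0,"wy":0,"wz":0},{"dx":0.0006,"dy":0,"dz":0,"wx":0,"wy":0,"wz":0},{"dx":0.0006,"dy":0,"dz":0,"wx":0,"wy":0,"wz":0}]'

```text
clock: 18.3
tool_pos: [0.5574, 0.0378, 0.1904]
eef_rot: [-0.707, 0.025, -0.022, 0.707]
contact_force: [-5.7, 0.2, 5.7]
opening: 0.002
```

Run:
```python
from h import *
a=r.snapshot("scene")[:,:,::-1].copy()
cv2.imwrite("pics/c12c.png",cv2.convertScaleAbs(cv2.resize(a[190:275,195:310],None,fx=6,fy=6,interpolation=cv2.INTER_CUBIC),alpha=1.1))
s=r.get_state();print(s["contact_force"],s["moment"])
```

```text
[-6.2936  1.1449  5.2726] [0.1472 1.2009 0.007 ]
```

View pics/c12c.png

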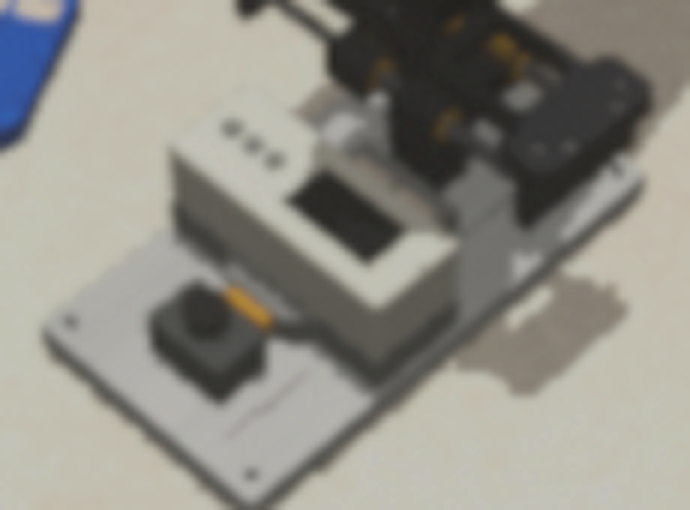

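Emit:
arm_command --deltas '[{"dx":0.0002,"dy":-0.0002,"dz":0,"wx":0,"wy":0,"wz":0},{"dx":0.0004,"dy":-0.0003,"dz":0,"wx":0,"wy":0,"wz":0},{"dx":0.0006,"dy":-0.0003,"dz":0,"wx":0,"wy":0,"wz":0},{"dx":0.0006,"dy":-0.0003,"dz":0,"wx":0,"wy":0,"wz":0},{"dx":0.0006,"dy":-0.0003,"dz":0,"wx":0,"wy":0,"wz":0}]'

```text
clock: 18.85
tool_pos: [0.5577, 0.0378, 0.1904]
eef_rot: [-0.707, 0.025, -0.022, 0.707]
contact_force: [-7.2, 0.3, 3.1]
opening: 0.001
```

Emit:
arm_command --deltas '[{"dx":0.0002,"dy":-0.0002,"dz":0,"wx":0,"wy":0,"wz":0},{"dx":0.0004,"dy":-0.0002,"dz":0,"wx":0,"wy":0,"wz":0},{"dx":0.0006,"dy":-0.0002,"dz":0,"wx":0,"wy":0,"wz":0},{"dx":0.0006,"dy":-0.0002,"dz":0,"wx":0,"wy":0,"wz":0},{"dx":0.0006,"dy":-0.0002,"dz":0,"wx":0,"wy":0,"wz":0}]'

```text
clock: 19.35
tool_pos: [0.558, 0.0378, 0.1904]
eef_rot: [-0.707, 0.025, -0.022, 0.707]
contact_force: [-6.3, 1.0, 3.0]
opening: 0.006
```

Emit:
arm_command --deltas '[{"dx":0.0002,"dy":0,"dz":0,"wx":0,"wy":0,"wz":0},{"dx":0.0004,"dy":0,"dz":0,"wx":0,"wy":0,"wz":0},{"dx":0.0006,"dy":0,"dz":0,"wx":0,"wy":0,"wz":0},{"dx":0.0006,"dy":0,"dz":0,"wx":0,"wy":0,"wz":0},{"dx":0.0006,"dy":0,"dz":0,"wx":0,"wy":0,"wz":0}]'

```text
clock: 19.85
tool_pos: [0.5582, 0.0378, 0.1904]
eef_rot: [0.707, -0.026, 0.021, -0.707]
contact_force: [-7.6, 0.5, 4.7]
opening: 0.006
```

Emit:
arm_command --deltas '[{"dx":0.0002,"dy":-0.0002,"dz":0,"wx":0,"wy":0,"wz":0},{"dx":0.0004,"dy":-0.0002,"dz":0,"wx":0,"wy":0,"wz":0},{"dx":0.0006,"dy":-0.0002,"dz":0,"wx":0,"wy":0,"wz":0},{"dx":0.0007,"dy":-0.0002,"dz":0,"wx":0,"wy":0,"wz":0},{"dx":0.0007,"dy":-0.0002,"dz":0,"wx":0,"wy":0,"wz":0}]'

```text
clock: 20.35
tool_pos: [0.5585, 0.0377, 0.1904]
eef_rot: [0.707, -0.026, 0.021, -0.707]
contact_force: [-9.5, 1.4, 3.9]
opening: 0.003
```

Run:
```python
from h import *
for k in range(3):
    s=r.get_state();print(s["contact_force"],s["moment"],s["tool_pos"]);r.snapshot("side")
```

```text
[-9.4988  1.355   3.944 ] [0.2238 1.7597 0.0018] [0.5585 0.0377 0.1904]
[-8.1275  1.7351  4.394 ] [0.2476 1.7447 0.0326] [0.5585 0.0378 0.1904]
[-7.9829  0.9954  3.894 ] [ 0.2262  1.7353 -0.0187] [0.5585 0.0378 0.1904]
```

Emit:
arm_command --deltas '[{"dx":0.0002,"dy":-0.0002,"dz":0,"wx":0,"wy":0,"wz":0},{"dx":0.0004,"dy":-0.0002,"dz":0,"wx":0,"wy":0,"wz":0},{"dx":0.0006,"dy":-0.0002,"dz":0,"wx":0,"wy":0,"wz":0},{"dx":0.0008,"dy":-0.0002,"dz":0,"wx":0,"wy":0,"wz":0},{"dx":0.0008,"dy":-0.0002,"dz":0,"wx":0,"wy":0,"wz":0}]'

```text
clock: 21.0
tool_pos: [0.5588, 0.0377, 0.1904]
eef_rot: [0.707, -0.026, 0.02, -0.707]
contact_force: [-9.4, 0.9, 3.8]
opening: 0.005
```

Emit:
arm_command --deltas '[{"dx":0,"dy":0,"dz":0,"wx":0,"wy":0,"wz":0},{"dx":0,"dy":0,"dz":0,"wx":0,"wy":0,"wz":0},{"dx":0,"dy":0,"dz":0,"wx":0,"wy":0,"wz":0},{"dx":0,"dy":0,"dz":0,"wx":0,"wy":0,"wz":0},{"dx":0,"dy":0,"dz":0,"wx":0,"wy":0,"wz":0}]'

```text
clock: 21.5
tool_pos: [0.5588, 0.0377, 0.1904]
eef_rot: [0.707, -0.026, 0.02, -0.707]
contact_force: [-9.1, 1.2, 3.0]
opening: 0.007
```

Run:
```python
from h import *
for k in range(4):
    s=r.get_state();print(s["contact_force"],s["moment"],s["tool_pos"]);a=r.snapshot("scene")
cv2.imwrite("pics/c13c.png",cv2.convertScaleAbs(cv2.resize(a[190:275,195:310,::-1],None,fx=6,fy=6,interpolation=cv2.INTER_CUBIC),alpha=1.1))
go(s["tool_pos"],toolR(-.066))
```

```text
[-9.0647  1.1827  3.0059] [0.2599 1.9118 0.0227] [0.5588 0.0377 0.1904]
[-8.4417  1.2953  2.594 ] [ 0.2714  1.9188 -0.0217] [0.5588 0.0377 0.1904]
[-9.7197  1.1922  2.1148] [0.2653 1.9322 0.0326] [0.5588 0.0377 0.1905]
[-8.5688  1.1438  2.4382] [ 0.2811  1.8751 -0.0106] [0.5588 0.0377 0.1905]
d [ 0. -0. -0.] w [ 0.0009 -0.0001 -0.0107]
```

View pics/c13c.png

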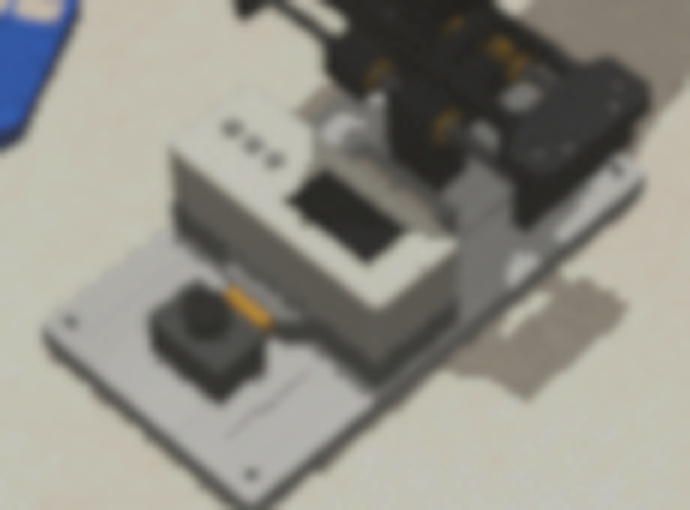

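Emit:
arm_command --deltas '[{"dx":0.0003,"dy":-0.0001,"dz":0,"wx":0,"wy":0,"wz":0},{"dx":0.0005,"dy":-0.0001,"dz":0,"wx":0,"wy":0,"wz":0},{"dx":0.0006,"dy":-0.0001,"dz":0,"wx":0,"wy":0,"wz":0},{"dx":0.0006,"dy":-0.0001,"dz":0,"wx":0,"wy":0,"wz":0},{"dx":0.0006,"dy":-0.0001,"dz":0,"wx":0,"wy":0,"wz":0}]'

```text
clock: 22.2
tool_pos: [0.5591, 0.0377, 0.1905]
eef_rot: [0.707, -0.027, 0.02, -0.707]
contact_force: [-10.7, 1.7, 3.3]
opening: 0.004
```

Emit:
arm_command --deltas '[{"dx":0,"dy":0,"dz":0,"wx":0,"wy":0,"wz":0},{"dx":0,"dy":0,"dz":0,"wx":0,"wy":0,"wz":0},{"dx":0,"dy":0,"dz":0,"wx":0,"wy":0,"wz":0},{"dx":0,"dy":0,"dz":0,"wx":0,"wy":0,"wz":0},{"dx":0,"dy":0,"dz":0,"wx":0,"wy":0,"wz":0}]'

```text
clock: 22.7
tool_pos: [0.5591, 0.0377, 0.1905]
eef_rot: [0.707, -0.027, 0.02, -0.707]
contact_force: [-10.9, 1.6, 3.3]
opening: 0.006
```

Emit:
arm_command --deltas '[{"dx":-0.001,"dy":0,"dz":0,"wx":0,"wy":0,"wz":0},{"dx":-0.002,"dy":0,"dz":0,"wx":0,"wy":0,"wz":0},{"dx":-0.003,"dy":0,"dz":0,"wx":0,"wy":0,"wz":0},{"dx":-0.004,"dy":0,"dz":0,"wx":0,"wy":0,"wz":0},{"dx":-0.005,"dy":0,"dz":0,"wx":0,"wy":0,"wz":0}]'

```text
clock: 23.2
tool_pos: [0.5571, 0.0378, 0.1911]
eef_rot: [-0.706, 0.024, -0.023, 0.707]
contact_force: [-3.5, -0.2, -1.0]
opening: 0.008
```

Emit:
arm_command --deltas '[{"dx":-0.005,"dy":0,"dz":0,"wx":0,"wy":0,"wz":0},{"dx":-0.015,"dy":0,"dz":0,"wx":0,"wy":0,"wz":0},{"dx":-0.03,"dy":0,"dz":0,"wx":0,"wy":0,"wz":0},{"dx":-0.045,"dy":-0.02,"dz":0,"wx":0,"wy":0,"wz":0},{"dx":-0.05,"dy":-0.05,"dz":0,"wx":0,"wy":0,"wz":0}]'

```text
clock: 23.7
tool_pos: [0.5067, 0.0415, 0.2412]
eef_rot: [-0.706, 0.024, -0.023, 0.707]
contact_force: [-0.5, 0.4, -0.1]
opening: 0.003
```

Emit:
arm_command --deltas '[{"dx":0.01,"dy":-0.03,"dz":0,"wx":0,"wy":0,"wz":0},{"dx":0.03,"dy":-0.06,"dz":0,"wx":0,"wy":0,"wz":0},{"dx":0.055,"dy":-0.095,"dz":0,"wx":0,"wy":0,"wz":0},{"dx":0.08,"dy":-0.12,"dz":0,"wx":0,"wy":0,"wz":0},{"dx":0.08,"dy":-0.12,"dz":0,"wx":0,"wy":0,"wz":0}]'

```text
clock: 24.2
tool_pos: [0.5922, 0.0353, 0.3661]
eef_rot: [-0.705, 0.019, -0.03, 0.708]
contact_force: [-0.7, 0.1, 0.2]
opening: 0.005
```

Run:
```python
from h import *
import pickle
a=r.snapshot("scene")[:,:,::-1].copy()
cv2.imwrite("pics/c14c.png",cv2.convertScaleAbs(cv2.resize(a[190:275,195:310],None,fx=6,fy=6,interpolation=cv2.INTER_CUBIC),alpha=1.1))
c=r.get_calibration("wrist");b=r.snapshot("wrist")[:,:,::-1].copy()
pickle.dump(c,open("pics/w14.pkl","wb"));cv2.imwrite("pics/w14.png",b)
s=r.get_state();print(s["clock"],s["tool_pos"],s["contact_force"])
```

```text
24.3 [0.5878 0.0354 0.362 ] [-1.7402  0.5899 -0.4513]
```

View pics/c14c.png

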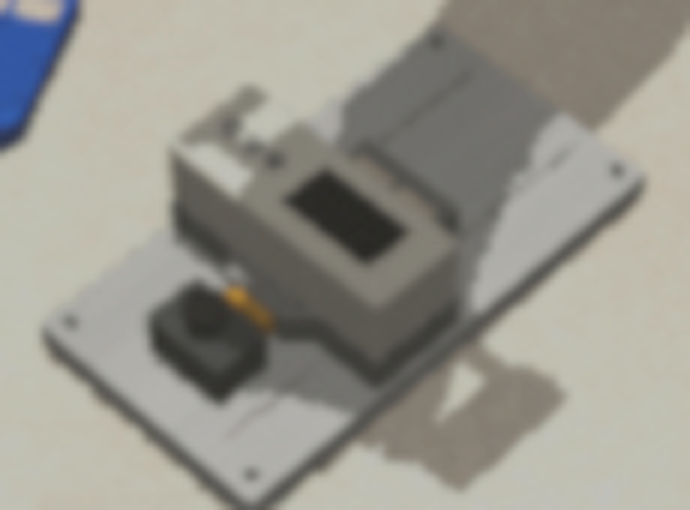

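View pics/w14.png

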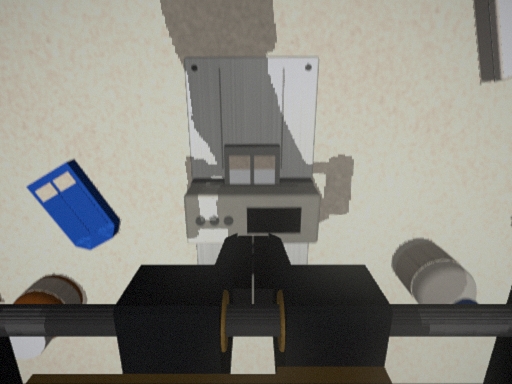

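Run:
```python
from h import *
import pickle
b=r.snapshot("wrist")[:,:,::-1].copy();c=r.get_calibration("wrist");pickle.dump(c,open("pics/w15.pkl","wb"))
cv2.imwrite("pics/w15.png",b)
cv2.imwrite("pics/w15c.png",cv2.convertScaleAbs(cv2.resize(b[40:200,175:330],None,fx=4,fy=4,interpolation=cv2.INTER_CUBIC)[:600],alpha=1.4))
```

```text
(no output)
```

View pics/w15c.png

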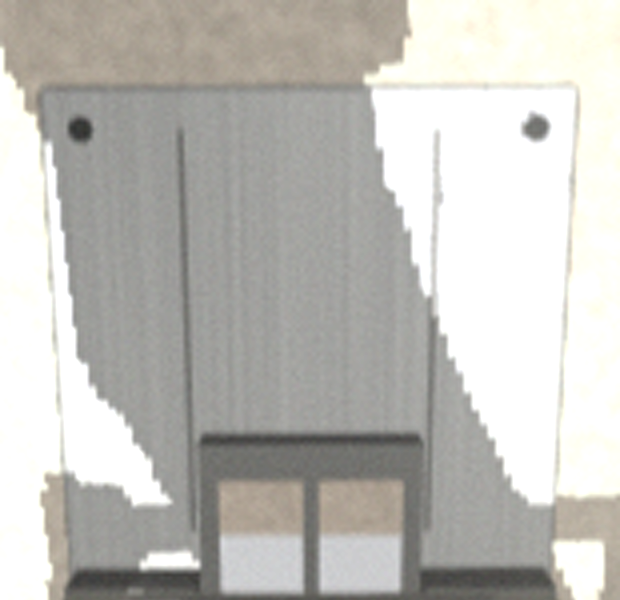

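Run:
```python
from h import *
import pickle
c=pickle.load(open("pics/w15.pkl","rb"));o=(175,40)
P=lambda p,z: onz(c,u(p,o,4),z)[:2]
f=(P((41,89),.018)+P((577,88),.018))/2
t1,t2=P((202,446),.034),P((420,446),.034);T=(t1+t2)/2
x=np.array([np.cos(.0655),-np.sin(.0655)]);y=np.array([-x[1],x[0]])
d=T-f;print("tail reader x",-.145+d@x,"lateral vs plate mid",d@y,"nose x",-.145+d@x+.096)
e=t2-t1;print("yaw err by tail edge",np.arctan2(-e[0],e[1])+.0655,np.linalg.norm(e))
a=P((312,590),.034)-P((312,480),.034);print("yaw err div",np.arctan2(a[1],a[0])+.0655)
print(r.get_state()["clock"])
```

```text
tail reader x -0.061894110233809405 lateral vs plate mid 0.00036076025567644953 nose x 0.0341058897661906
yaw err by tail edge -0.0013390830879745075 0.05380003015973979
yaw err div -0.0010194644940394876
24.35
```

```bash
python3 -c "
from plant import r
print(r.finish_job())"
```

```text
the job is handed in; nothing more can be done
None
```

The cassette is home against the end stop and let go, and I handed the job in at about 24 s of the 67 s allowed. The hand-in reports no verdict.

- **Placing:** I gripped the grey cassette across its width and set it down on the base plate, nose towards the head. When I let go, it lay within about 1 mm and 0.01 rad of the tunnel's axis.
- **Pushing:** I pushed it through with closed fingers and met the plunger at about 3 mm/s. I then raised the push in small steps to about 9–11 N at the wrist and held that for more than a second. The plunger itself felt somewhat less, because friction and a 3–4 N downward push from the fingers took part of it. I estimate 7–10 N on the plunger, but that was not measured directly.
- **Last checks, after backing off:**
  - **Line and yaw:** the cassette is 0.4 mm off the plate's middle, with a yaw error of about 0.001 rad.
  - **Nose:** its nose shows at x ≈ 34 mm in the reader frame, against a pad face I had put at about 36 mm. Those two disagree by about 2 mm, which is the camera's accuracy, and the scene picture shows the nose at the pad.
  - **Clear of the scene:** the gripper stood clear above the reader, and the reader head and the other things on the bench were not touched as far as the pictures and forces show.

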